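# Clear the setting block and hold the cover over the module housing

### The arm

A 6-joint arm with a two-finger parallel gripper is mounted at the origin on a cart in front of the work surface, level with it; the furniture and walls round the work are solid. World frame = base frame: x ahead of the robot, y to its left, z up, the work surface at z = 0. Lengths are in m, angles in rad, forces in N, time in s.
With the tool pointing down it reaches from about 0.375 to 0.925 m from the base axis. Payload 5.7 kg.
Tool frame: the origin (TCP) lies at the centre of the arm's flange, where the gripper is bolted on; the fingertips stand 173 mm ahead of it and the grasp point (between the pads) lies robot.hold_point_z ahead of it (robot.hold_point_z is the distance from the TCP to the grasp point, in m); z points along the fingers, y is the line along which they close (so a half turn about z gives the same grasp; the last joint's range is limited). The gripper opens to 85 mm and grips with 20 to 120 N. Pads are 22 mm wide; open, the fingers measure 114 mm over their backs; the gripper's body (76 mm by 85 mm) begins 54 mm behind the grasp point. The pads swing forward as they close: fully open they stand 13 mm farther back than shut.
Start: joints at [-1.262, 0.359, 1.51, -0, 1.272, -0.115], TCP at [0.247, -0.547, 0.405] pointing down, gripper open.
Joint ranges: [-2.97, 2.97], [-1.01, 2.36], [0.21, 2.38], [-0.96, 4.11], [0.2, 2.71], [-2.98, 2.98]. Speed limits (rad/s): [2.39, 2.39, 3.14, 3.14, 3.14, 3.14].

### API

Orientations are given as a unit quaternion [w, x, y, z].
In Python, from workcell import robot, eyes, hand_in gives the robot as it stands.
- The arm moves only by the tool drive_tool, never from a script. Its argument "steps" is a list that holds one entry, the list of rows, each a list of 7 numbers: the shift along the tool's x, y, z as a fraction of full scale, then the turn, a rotation vector about the tool's x, y, z as a fraction of full scale, then the opening, from -1 (shut) to 1 (fully open). A call has exactly 5 rows; each row is the pose to reach, as a shift and turn from the pose commanded when the call began, along the tool's axes at that moment, turning the shorter way round; what a row does not reach only later rows make up. Full scale, the value 1, is 100 mm for a shift and 2 pi rad for a turn. A row lasts 1/10 s, in which the tool goes at most 50 mm and 8.59 degrees, less where a joint would pass 70% of its speed; a pose out of reach is approached as far as the arm can. A call with a number of a shift or a turn outside -1 to 1 is refused whole. A call with a gripper value outside its range is refused whole. The fingers move at their own pace and stop on an object; "newtons" is the grip in N (left out, the last holds). Time passes only in rows, so rows that repeat a pose let the fingers close, or fill a call up. It gives the time, the measured TCP pose, the force, the opening and the grip force at its end, in the units of the state.
- robot.state(): the state, without advancing time (a new reading comes with each control period).
- eyes.read_camera(name): name is "side" or "top" or "wrist"; returns (picture, depth): 384x512x3 uint8, red, green, blue; 384x512 float32, m along the optical axis (not along the pixel's ray), 0 where there is no reading.
- eyes.calibration(name): a dict with "vertical_fov" (degrees; the focal length in pixels is half the picture's height over the tangent of half this angle, whatever the lens; pixels are square), "cx", "cy" (the principal point, pixels), "rvec" (rotation vector, rad) and "tvec" (3), from world to camera coordinates, as OpenCV has them; the wrist camera has in their place "hand_eye" (4x4, takes a point from camera to tool coordinates, whose origin is the TCP and whose axes are the flange's). Camera axes: x right, y down, z forward; pixel columns grow to the right and rows downward; lengths in m; the calibration is good to about 2 mm. A picture is of the moment at which its call begins: read the wrist's pose just before it. calibration takes no time and is no camera call.
- hand_in(): hands the job in; it is judged then, once.
Trained networks look in the newest picture that a camera, given by its name, has taken for a name from the list of things; names that differ only in an ending like _2 or _b are one class to them, and where a whole thing is asked for, a point or a joint stands for the part that bears it (a point fixed in the world has none). Each returns a list of dicts, best first, with "confidence" (0 to 1); they miss things now and then, are a little off and sometimes report something else, mostly with a low value. They report only what shows in the picture. A call takes as long as a camera call. They do not tell look-alikes from the thing itself.
- eyes.search_frame(camera, name): "bbox" ([left, top, right, bottom] in pixels, round what is visible of it).
The state is a dict: "t": time; "qpos": joint angles; "qvel": joint speeds; "tau": joint torques, N m; "eef_pos": TCP position; "ee_rot": TCP orientation; "ft_force": force on the tool from outside, world axes, zero at the start; "ft_torque": the same for the moment, N m; "grip_width": finger opening in m; "finger_force": force on a finger pad.
Only numpy, scipy, OpenCV 4.12 (cv2) and the standard library are available. Lean on these libraries where they do the work, as an engineer would, in place of code of your own. Each camera call takes 0.05 s, during which the arm holds its last target. There are 200 camera calls.

### The job

Lift the steel setting block out of the open module housing and stand it fully home in its own slot of the block rack, the empty slot that it fits closely. Then take the finned cover from the wipes by its finned block and hold it over the housing, level and still, about 1 cm above the rim and nose over nose, so that looking straight down each threaded hole shows wholly inside the cover hole above it; I will start the screws. Finish while still holding it there: never let the cover touch the housing, whose seal lies loose in its groove, and leave the tools and the clip on the bench where they lie.

Things in the scene. Friction and masses are not known exactly. Their poses are not given: they have to be found in the camera images.
- housing: fixed open aluminium module housing, 120 x 80 mm (x, y), screwed to a dark nest plate 204 x 124 x 8 mm (x -110..+94 mm) on which four screws 19 mm high stand at x = -83 mm. Origin: on the bench under the housing's centre; z up, x along it towards the end with the nose (36 mm wide, 10 mm out) and two brass connectors. Rim (with a black seal cord) 38 mm, cavity floor 14 mm above the origin
- rim (a point): centre of the housing's open top at the height of its flat rim, 38 mm above the bench; axes as the housing's. The cavity reaches x -37..+32, y -22..+22 mm; a gold package, top 8 mm below the rim, is bonded in it from x = -36 to +12 mm
- setting_block: loose plain steel setting block, 16 x 30 x 44 mm (x, y, z), 160 g, standing upright on the cavity floor between the gold package and the end wall (about 2 mm free on either side along x, up to 7 mm along y), its top 20 mm above the rim. Origin: centre of its underside, z up; x is its 16 mm thickness, the way to grip it. At the start its axes are those of the housing
- rack: grey plastic rail, 62 x 204 mm (x, y), 8 mm thick with end cheeks 26 mm high, that carries the four holders in a row along its y, 47 mm apart, in any order. Fixed. Origin: on the bench under its centre, z up. Mind the stereo microscope to its left: it stands at y above 0.19 m, x from 0.33 to 0.75 m, its head up to about 0.45 m and its post 0.65 m high
- holder_16: one of the four white plastic holders on the rack, 54 x 45 x 26 mm (x, y, z); origin: centre of its underside, 8 mm above the bench; x, across the block's thickness, is square to the row, z up. This is the setting block's own holder: its slot is open and empty, 19 x 33 mm (x, y), 20 mm deep with a 1.5 mm chamfer, so the block stands in it with 1.5 mm to spare on each side and 24 mm standing out
- slot_16 (a point): centre of the mouth of the setting block's own slot, on the top face of holder_16, 34 mm above the bench; axes as the holder's. With the block fully home its origin lies 20 mm below this point
- holder_26: one of the four white plastic holders on the rack, 54 x 45 x 26 mm (x, y, z); origin: centre of its underside, 8 mm above the bench; x, across the block's thickness, is square to the row, z up. Its slot is empty too but wider, 29 x 33 mm (x, y): it belongs to a thicker block that is in use elsewhere; leave it empty
- holder_10: one of the four white plastic holders on the rack, 54 x 45 x 26 mm (x, y, z); origin: centre of its underside, 8 mm above the bench; x, across the block's thickness, is square to the row, z up. Its own steel block, 10 mm thick, is fixed in it and stands 24 mm out of it
- holder_20: one of the four white plastic holders on the rack, 54 x 45 x 26 mm (x, y, z); origin: centre of its underside, 8 mm above the bench; x, across the block's thickness, is square to the row, z up. Its own steel block, 20 mm thick, is fixed in it and stands 24 mm out of it
- wipes: stack of white clean-room wipes, about 106 x 122 x 46 mm (x, y, z), solid and fixed; the cover lies on it. Origin: centre of its underside. Mind the white smock that hangs nearby, in front of it and to the robot's right: it stands up to 0.26 m above the bench at x below 0.47 m, y from -0.31 to -0.17 m
- cover: loose aluminium cover, 150 g, flat on the wipes, right way up: flange 120 x 80 x 4 mm (x, y, z) with a nose 36 mm wide and 10 mm out at its +x end; on it, centred, a finned block 68 x 42 mm (x, y) and 14 mm high: grip this across its 42 mm. Origin: centre of the flange's flat underside (flange top at 4, block top at 18 mm); z up, x along it to the nose
- thread0 (a point): mouth of a 5 mm threaded hole in the housing's rim, at x, y = (-49, +29) mm and 38 mm up in the housing's frame
- cover_hole0 (a point): centre of an 11 mm through hole in the cover's flange, on the underside, at x, y = (-49, +29) mm in the cover's frame; it belongs over thread0
- thread1 (a point): mouth of a 5 mm threaded hole in the housing's rim, at x, y = (-49, -29) mm and 38 mm up in the housing's frame
- cover_hole1 (a point): centre of an 11 mm through hole in the cover's flange, on the underside, at x, y = (-49, -29) mm in the cover's frame; it belongs over thread1
- thread2 (a point): mouth of a 5 mm threaded hole in the housing's rim, at x, y = (+49, +17) mm and 38 mm up in the housing's frame
- cover_hole2 (a point): centre of an 11 mm through hole in the cover's flange, on the underside, at x, y = (+49, +17) mm in the cover's frame; it belongs over thread2
- thread3 (a point): mouth of a 5 mm threaded hole in the housing's rim, at x, y = (+49, -17) mm and 38 mm up in the housing's frame
- cover_hole3 (a point): centre of an 11 mm through hole in the cover's flange, on the underside, at x, y = (+49, -17) mm in the cover's frame; it belongs over thread3
- tweezers_b: bystander: black tweezers, 15 x 123 x 9 mm, lying on the bench; origin: centre of the underside
- marker: bystander: white marker with a black cap, 14 x 134 x 14 mm, lying on the bench; origin: centre of the underside
- vacuum_pen: bystander: vacuum pick-up pen, 14 x 154 x 14 mm, lying on the bench; origin: centre of the underside
- red_clip: bystander: small red plastic spring clip, 16 x 32 x 15 mm, lying on the bench; origin: centre of the underside
Not all that is in view belongs to the job. What is shaped like the cover but purple is not meant.

How it is judged:
On the way:
1. the setting block stands fully home in its own slot and is let go (horizontal distance between setting_block and slot_16 below 0.005 m and z of setting_block in the frame of slot_16 below -0.0175 m and angle between setting_block's own z axis and vertical below 0.08 rad and contact force between the fingers and setting_block below 0.1 N), for 0.2 s.
At the end, for the whole second after the job is handed in: Block upright and let go in its own slot, within 5 mm of its centre, 17.5 mm deep or more. Cover held by the fingers alone, under 20 mm/s, tilted under 0.06 rad, each hole within 3 mm sideways of its threaded hole, underside 4 to 16 mm above the rim (all of step 1 and horizontal distance between cover_hole0 and thread0 below 0.003 m and z of cover_hole0 in the frame of housing between 0.042 and 0.054 m and horizontal distance between cover_hole1 and thread1 below 0.003 m and z of cover_hole1 in the frame of housing between 0.042 and 0.054 m and horizontal distance between cover_hole2 and thread2 below 0.003 m and z of cover_hole2 in the frame of housing between 0.042 and 0.054 m and horizontal distance between cover_hole3 and thread3 below 0.003 m and z of cover_hole3 in the frame of housing between 0.042 and 0.054 m and angle between cover's own z axis and vertical below 0.06 rad and contact force between the fingers and cover above 1 N and linear speed of cover below 0.02 m/s and contact force between cover and housing below 0.1 N and contact force between cover and wipes below 0.1 N and contact force between cover and rack below 0.1 N and contact force between cover and setting_block below 0.1 N); the arm keeps its last pose, push and grip.
It fails at once if the cover touches the housing (contact force between cover and housing above 0.5 N).
It fails at once if a tool or the clip on the bench is moved more than 30 mm (distance of any of tweezers_b, marker, vacuum_pen, red_clip from where it was at the start of the episode above 0.03 m).
It also fails if it takes over 67 s, if anything falls off the work surface, if the arm or the gripper's body presses on something with over 40 N, if the wrist force passes 120 N, or if a joint passes its speed limit or range.

## Working session

There is one attempt and no reset: what is moved stays moved. The work goes in short steps, Python scripts to look and compute and a tool call to move; the robot and the scene stay as the last step left them, time stands still between calls to the robot, and variables do not carry over. Pictures are saved under pics/ and viewed, at most 12 in all, crops included, and the job is handed in when it is done.

Besides the shell and the picture viewer there is one more tool, called after "Call:" as a command line: name --argument value ..., lists and objects as JSON in quotes. drive_tool: Moves the arm, as the interface text tells. Shift numbers are shares of 100 mm and turn numbers shares of 2 pi rad, none past 1 either way. Its arguments: {"type":"object","properties":{"steps":{"type":"array"},"newtons":{"type":"number"}},"required":["steps"]}

```bash
ls; mkdir -p pics; cat > h.py <<'E'
import numpy as np, cv2, json
from scipy.spatial.transform import Rotation as R
from workcell import robot, eyes, hand_in
def cam(name):
    c=eyes.calibration(name); s=robot.state()
    pic,d=eyes.read_camera(name)
    f=192/np.tan(np.radians(c["vertical_fov"])/2)
    if "hand_eye" in c:
        q=s["ee_rot"]; T=np.eye(4); T[:3,:3]=R.from_quat([q[1],q[2],q[3],q[0]]).as_matrix(); T[:3,3]=s["eef_pos"]
        T=T@np.array(c["hand_eye"])
    else:
        T=np.eye(4); M=cv2.Rodrigues(np.array(c["rvec"],float))[0]; T[:3,:3]=M.T; T[:3,3]=-M.T@np.array(c["tvec"]).ravel()
    v,u=np.mgrid[:384,:512]
    P=np.stack([(u-c["cx"])/f*d,(v-c["cy"])/f*d,d],-1)@T[:3,:3].T+T[:3,3]
    P[d==0]=np.nan
    return pic,d,P,T,f,c
def save(n,p): cv2.imwrite("pics/"+n,p[...,::-1])
E
python3 - <<'E'
from h import *
print(robot.state(), robot.hold_point_z)
for n in("top","side"):
    pic,d,P,T,f,c=cam(n); print(n,T[:3].round(3).tolist(),f); save(n+"0.png",pic); np.savez("/tmp/"+n,pic=pic,P=P)
    for k in("housing","setting_block","rack","holder_16","holder_26","cover","wipes","red_clip","marker","vacuum_pen","tweezers_b"):
        print(k,[(np.round(r["bbox"]).tolist(),round(r["confidence"],2)) for r in eyes.search_frame(n,k)][:3])
E
```

```text
pics
{'t': 0.0, 'qpos': array([-1.26210191e+00,  3.59508350e-01,  1.51147099e+00,  3.29995549e-05,
        1.27251117e+00, -1.15089127e-01]), 'qvel': array([ 0.00131722, -0.00114187, -0.00017162,  0.00027313, -0.00024816,
        0.00092302]), 'tau': array([ 1.99917537e-03, -5.27615726e+01, -2.78623849e+01, -1.26638674e-04,
        1.31160571e-02,  4.69330951e-05]), 'eef_pos': array([ 0.24661621, -0.54655832,  0.40383662]), 'ee_rot': array([-9.46011602e-04,  9.77635389e-01,  2.10304886e-01, -7.60228153e-05]), 'ft_force': array([ 0.355279  , -0.78492826,  0.67032737]), 'ft_torque': array([ 0.04766131, -0.02289173,  0.03150008]), 'finger_force': 0.0, 'grip_width': 0.08524728320591324} 0.1547
top [[0.004, -0.996, 0.084, 0.483], [-1.0, -0.002, 0.028, -0.262], [-0.028, -0.084, -0.996, 1.363]] 430.8320273157705
housing [([142.0, 198.0, 213.0, 256.0], 0.81), ([125.0, 172.0, 137.0, 214.0], 0.71)]
setting_block [([163.0, 221.0, 171.0, 235.0], 0.47)]
rack [([138.0, 161.0, 201.0, 183.0], 0.63)]
holder_16 [([139.0, 161.0, 153.0, 184.0], 0.8), ([168.0, 159.0, 183.0, 179.0], 0.73), ([230.0, 160.0,
[... 759 characters left out ...]
ock [([339.0, 219.0, 359.0, 233.0], 0.47), ([300.0, 224.0, 306.0, 233.0], 0.27)]
rack [([270.0, 249.0, 344.0, 308.0], 0.73)]
holder_16 [([317.0, 275.0, 341.0, 300.0], 0.98), ([289.0, 252.0, 314.0, 279.0], 0.86), ([304.0, 265.0, 332.0, 290.0], 0.83)]
holder_26 [([317.0, 275.0, 341.0, 300.0], 0.98), ([289.0, 252.0, 314.0, 279.0], 0.86), ([304.0, 265.0, 332.0, 290.0], 0.83)]
cover [([184.0, 104.0, 216.0, 133.0], 0.97), ([223.0, 184.0, 266.0, 219.0], 0.63)]
wipes [([219.0, 184.0, 270.0, 234.0], 0.58)]
red_clip [([300.0, 224.0, 306.0, 232.0], 0.37)]
marker []
vacuum_pen []
tweezers_b [([260.0, 268.0, 263.0, 272.0], 0.67), ([218.0, 185.0, 267.0, 221.0], 0.57), ([216.0, 201.0, 269.0, 231.0], 0.24)]
```

```bash
python3 - <<'E'
import cv2,numpy as np
a=cv2.imread("pics/top0.png");b=cv2.imread("pics/side0.png")
x=cv2.resize(a[145:275,110:430],None,fx=2.5,fy=2.5,interpolation=cv2.INTER_CUBIC)
y=cv2.resize(b[90:315,170:390],None,fx=1.2,fy=1.2)
cv2.imwrite("pics/topc.png",x);cv2.imwrite("pics/sidec.png",cv2.resize(b[170:320,190:390],None,fx=4,fy=4,interpolation=cv2.INTER_CUBIC))
E
```

```text
(no output)
```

View pics/topc.png

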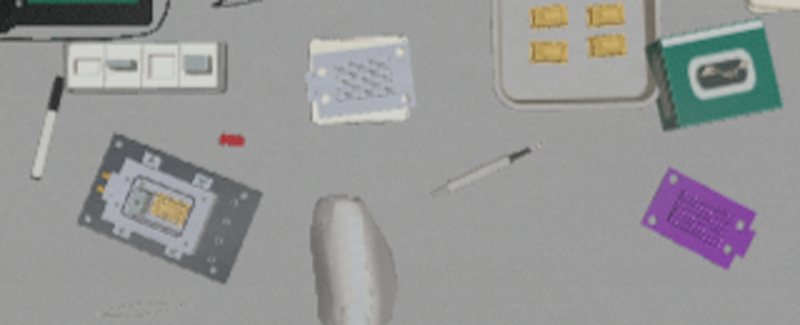

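View pics/sidec.png

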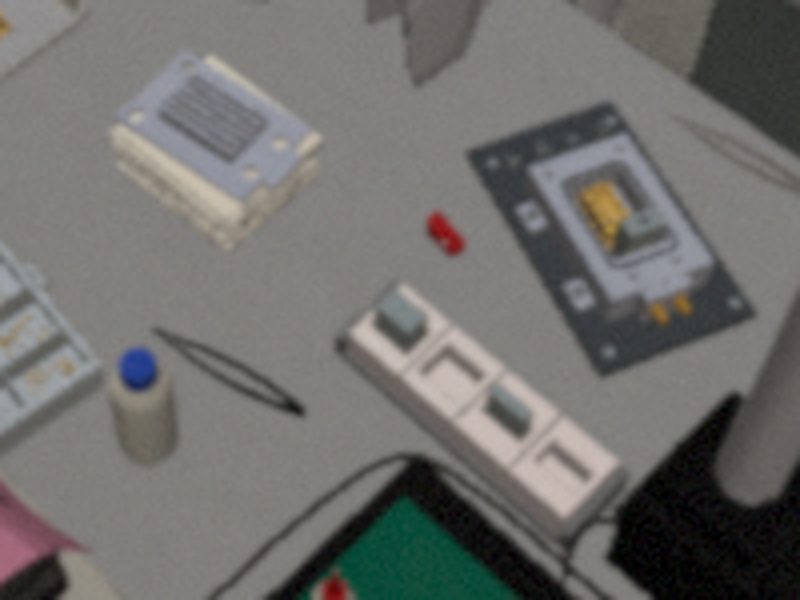

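Top crop (2.5x, offset 110,145):
- **Rack:** the four holders are at crop x of about 87, 122, 163 and 198. The empty slots are the left one, (87,67), which looks narrow, and the third, (163,67), which looks wide.
- **Cover:** the grey one is on the wipes at (360,80) with its nose to the left. The purple look-alike is at (700,218).
- **Housing:** it is at (165,208) with its nose up and to the left, and the block is at (137,205).
- **Candidates:** for the slot, full pixels (145,172) or (175,172), and I favour (145,172). For the cover, (254,177) or purple (390,232), and I choose grey.

```bash
python3 - <<'E'
import numpy as np
z=np.load("/tmp/top.npz");P=z["P"]
def at(cx,cy,r=1):
    u,v=int(round(110+cx/2.5)),int(round(145+cy/2.5)); return np.nanmedian(P[v-r:v+r+1,u-r:u+r+1].reshape(-1,3),0).round(3)
for n,c in dict(slotL=(87,67),slot3=(163,67),b10=(122,62),b20=(198,62),rackL=(68,67),rackR=(224,67),pl1=(118,135),pl2=(80,222),pl3=(262,190),pl4=(228,283),block=(137,205),gold=(170,210),covN=(312,85),covC=(363,82),covR=(412,85),clip=(232,140),smock=(350,260),marker=(48,130)).items(): print(n,at(*c))
from h import *
print(eyes.calibration("wrist"))
print(robot.state()["eef_pos"],R.from_quat(np.roll(robot.state()["ee_rot"],-1)).as_matrix().round(3).tolist())
E
```

```text
slotL [0.631 0.115 0.013]
slot3 [0.631 0.019 0.012]
b10 [0.632 0.059 0.058]
b20 [ 0.633 -0.033  0.056]
rackL [0.629 0.135 0.029]
rackR [ 0.632 -0.06   0.009]
pl1 [0.546 0.076 0.006]
pl2 [0.435 0.121 0.008]
pl3 [ 0.477 -0.109  0.   ]
pl4 [ 0.361 -0.065 -0.   ]
block [0.458 0.037 0.058]
gold [0.452 0.003 0.029]
covN [ 0.606 -0.174  0.051]
covC [ 0.608 -0.236  0.06 ]
covR [ 0.609 -0.298 -0.001]
clip [ 0.539 -0.071  0.013]
smock [ 0.406 -0.227  0.246]
marker [0.551 0.164 0.012]
{'vertical_fov': 63.4469150007493, 'cx': 258.08005063549115, 'cy': 195.22796901634814, 'hand_eye': array([[-1.33162111e-05, -9.51143415e-01, -3.08749421e-01,
         7.82942856e-02],
       [ 1.00000000e+00, -2.11177246e-05,  2.19264331e-05,
         1.25199177e-03],
       [-2.73752677e-05, -3.08749420e-01,  9.51143414e-01,
         3.18500424e-02],
       [ 0.00000000e+00,  0.00000000e+00,  0.00000000e+00,
         1.00000000e+00]])}
[ 0.24672875 -0.54691636  0.40469667] [[0.912, 0.411, -0.0], [0.411, -0.912, 0.0], [-0.0, -0.0, -1.0]]
```

```bash
cat >> h.py <<'E'
def plan(wps, start=None):
    "wps: (x,y,z,yaw deg of tool x, tool level). prints tool-frame shift/turn fractions per call, from level tool"
    s=robot.state(); M=R.from_quat(np.roll(s["ee_rot"],-1)).as_matrix()
    p=np.array(s["eef_pos"]) if start is None else np.array(start[:3],float)
    for i,w in enumerate(wps):
        if start is not None and i==0:
            a=np.radians(start[3]); M=np.array([[np.cos(a),np.sin(a),0],[np.sin(a),-np.cos(a),0],[0,0,-1]])
        a=np.radians(w[3]); N=np.array([[np.cos(a),np.sin(a),0],[np.sin(a),-np.cos(a),0],[0,0,-1]])
        sh=M.T@(np.array(w[:3])-p)/.1; tu=R.from_matrix(M.T@N).as_rotvec()/2/np.pi
        print(sh.round(3).tolist(),tu.round(4).tolist()); p=np.array(w[:3]); M=N
def st():
    s=robot.state(); M=R.from_quat(np.roll(s["ee_rot"],-1)).as_matrix()
    print("t",round(s["t"],2),s["eef_pos"].round(4),"yaw",np.degrees(np.arctan2(M[1,0],M[0,0])).round(2),"tilt",np.degrees(M[:2,2]).round(2),"F",s["ft_force"].round(1),"w",round(s["grip_width"],4),"ff",round(s["finger_force"],1),"j",s["qpos"].round(2))
E
python3 - <<'E'
from h import *
a=np.array([.247,-.547]);b=np.array([.45,.034])
zs=[.48,.50,.50,.50,.46,.42]; ys=[40,70,100,130,159.5,159.5]
plan([(*(a+(b-a)*(i+1)/6),zs[i],ys[i]) for i in range(6)])
E
```

```text
[0.709, -0.742, -0.753] [-0.0, 0.0, -0.0437]
[0.882, -0.524, -0.2] [0.0, 0.0, -0.0833]
[1.026, -0.013, 0.0] [0.0, 0.0, -0.0833]
[0.895, 0.501, 0.0] [0.0, 0.0, -0.0833]
[0.524, 0.882, 0.4] [0.0, 0.0, -0.0819]
[0.022, 1.025, 0.4] [0.0, 0.0, 0.0]
```

Call:
drive_tool --steps '[[[0.14,-0.15,-0.3,0,0,-0.01,1],[0.3,-0.3,-0.5,0,0,-0.02,1],[0.45,-0.45,-0.65,0,0,-0.03,1],[0.58,-0.6,-0.75,0,0,-0.044,1],[0.71,-0.74,-0.75,0,0,-0.044,1]]]'

```text
t: 1.7
eef_pos: [0.2814, -0.4497, 0.4813]
ee_rot: [0.002, 0.939, 0.343, 0.0]
ft_force: [0.1, 0.2, -0.3]
grip_width: 0.0852
finger_force: 0.0
```

Call:
drive_tool --steps '[[[0.18,-0.1,-0.04,0,0,-0.017,1],[0.35,-0.21,-0.08,0,0,-0.033,1],[0.53,-0.31,-0.12,0,0,-0.05,1],[0.7,-0.42,-0.16,0,0,-0.067,1],[0.88,-0.52,-0.2,0,0,-0.083,1]]]'

```text
t: 2.2
eef_pos: [0.3149, -0.3526, 0.499]
ee_rot: [-0.001, 0.819, 0.574, 0.0]
ft_force: [0.6, 0.5, 0.0]
grip_width: 0.0853
finger_force: 0.0
```

Call:
drive_tool --steps '[[[0.2,0,0,0,0,-0.017,1],[0.4,0,0,0,0,-0.033,1],[0.6,0,0,0,0,-0.05,1],[0.8,0,0,0,0,-0.067,1],[1,0,0,0,0,-0.083,1]]]'

```text
t: 2.7
eef_pos: [0.349, -0.2586, 0.4989]
ee_rot: [-0.001, 0.643, 0.766, 0.0]
ft_force: [-0.7, -0.7, -1.0]
grip_width: 0.0855
finger_force: 0.0
```

Call:
drive_tool --steps '[[[0.18,0.1,0,0,0,-0.017,1],[0.36,0.2,0,0,0,-0.033,1],[0.54,0.3,0,0,0,-0.05,1],[0.72,0.4,0,0,0,-0.067,1],[0.9,0.5,0,0,0,-0.083,1]]]'

```text
t: 3.2
eef_pos: [0.3827, -0.1614, 0.499]
ee_rot: [-0.0, 0.424, 0.906, 0.0]
ft_force: [-0.3, -1.2, -0.2]
grip_width: 0.0854
finger_force: 0.0
```

Call:
drive_tool --steps '[[[0.1,0.18,0.08,0,0,-0.017,1],[0.21,0.35,0.16,0,0,-0.033,1],[0.31,0.53,0.24,0,0,-0.05,1],[0.42,0.7,0.32,0,0,-0.067,1],[0.52,0.88,0.4,0,0,-0.082,1]]]'

```text
t: 3.7
eef_pos: [0.4169, -0.0652, 0.4587]
ee_rot: [-0.001, 0.179, 0.984, 0.0]
ft_force: [-0.1, 0.6, 0.0]
grip_width: 0.0856
finger_force: 0.0
```

Call:
drive_tool --steps '[[[0,0.25,0.1,0,0,0,1],[0,0.5,0.2,0,0,0,1],[0.02,0.8,0.3,0,0,0,1],[0.02,1,0.4,0,0,0,1],[0.02,1,0.4,0,0,0,1]]]'

```text
t: 4.2
eef_pos: [0.4503, 0.0298, 0.4179]
ee_rot: [-0.002, 0.18, 0.984, 0.0]
ft_force: [-0.4, -0.4, 0.2]
grip_width: 0.0855
finger_force: 0.0
```

```bash
python3 - <<'E'
from h import *
st()
pic,d,P,T,f,c=cam("wrist"); save("w1.png",cv2.resize(pic,(800,600),interpolation=cv2.INTER_CUBIC)); np.savez("/tmp/w1",pic=pic,P=P,T=T)
for k in("housing","setting_block","rack","holder_16","cover","red_clip"):
    print(k,[(np.round(r["bbox"]).tolist(),round(r["confidence"],2)) for r in eyes.search_frame("wrist",k)][:3])
E
```

```text
t 4.2 [0.4503 0.0298 0.4179] yaw 159.3 tilt [-0.17  0.06] F [-0.4 -0.4  0.2] w 0.0855 ff 0.0 j [-0.09  0.13  1.8   0.    1.22 -1.3 ]
housing [([161.0, 122.0, 330.0, 219.0], 0.72), ([151.0, 321.0, 177.0, 356.0], 0.21)]
setting_block [([263.0, 163.0, 279.0, 193.0], 0.87)]
rack [([239.0, 238.0, 395.0, 327.0], 0.96), ([159.0, 304.0, 185.0, 362.0], 0.52)]
holder_16 [([307.0, 255.0, 352.0, 308.0], 0.92), ([244.0, 276.0, 288.0, 330.0], 0.68), ([338.0, 242.0, 380.0, 273.0], 0.66)]
cover [([150.0, 321.0, 175.0, 354.0], 0.87)]
red_clip [([203.0, 241.0, 229.0, 262.0], 0.85)]
```

View pics/w1.png

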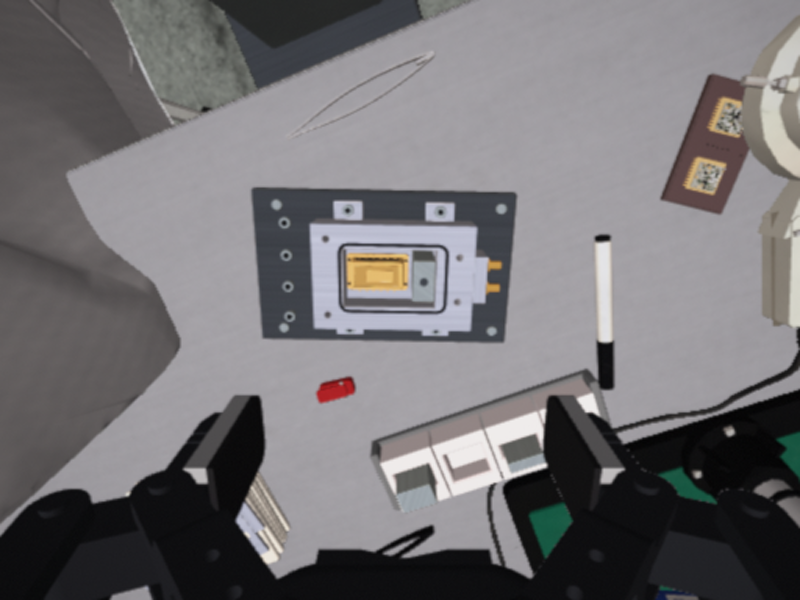

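Wrist view (800x600): housing with its nose to the right, and the threads near (326,239), (326,315), (459,258) and (457,302). The block is at (424,275) and the rack is lower centre. The wide slot shows at (465,462), and the narrow one is hidden behind the right finger.

```bash
cat >> h.py <<'E'
def ray(uv,T,f,c,z):
    uv=np.atleast_2d(uv); r=np.c_[(uv[:,0]-c["cx"])/f,(uv[:,1]-c["cy"])/f,np.ones(len(uv))]@T[:3,:3].T
    return T[:3,3]+r*((z-T[2,3])/r[:,2])[:,None]
def dark(pic,uv,r=4):
    g=cv2.cvtColor(pic,cv2.COLOR_RGB2GRAY).astype(float); out=[]
    for u,v in uv:
        for _ in range(3):
            u0,v0=int(round(u)),int(round(v)); w=g[v0-r:v0+r+1,u0-r:u0+r+1]; w=np.clip(np.median(w)-15-w,0,None)
            y,x=np.mgrid[v0-r:v0+r+1,u0-r:u0+r+1]
            if w.sum()==0: break
            u,v=(x*w).sum()/w.sum(),(y*w).sum()/w.sum()
        out.append((u,v))
    return np.array(out)
def rigid(L,W):
    L=np.array(L,float);W=np.array(W)[:,:2]; l=L.mean(0);w=W.mean(0); a=L-l;b=W-w
    th=np.arctan2((a[:,0]*b[:,1]-a[:,1]*b[:,0]).sum(),(a*b).sum())
    M=np.array([[np.cos(th),-np.sin(th)],[np.sin(th),np.cos(th)]]); t=w-M@l
    return t,np.degrees(th),np.linalg.norm(L@M.T+t-W,axis=1)
H4=[(-.049,.029),(-.049,-.029),(.049,.017),(.049,-.017)]
E
python3 - <<'E'
from h import *
z=np.load("/tmp/w1.npz");pic,P,T=z["pic"],z["P"],z["T"];c=eyes.calibration("wrist");f=192/np.tan(np.radians(c["vertical_fov"])/2)
uv=dark(pic,np.array([(326,239),(326,315),(459,258),(457,302)])*.64,4); print(uv.round(1).tolist())
W=ray(uv,T,f,c,.038); t,th,e=rigid(H4,W); print("housing",t.round(4),th.round(2),(e*1e3).round(1))
m=(P[...,2]>.05)&(P[...,2]<.064)&(np.hypot(P[...,0]-.465,P[...,1]-.034)<.03)
q=P[m]; print("block top",m.sum(),q.mean(0).round(4)); r=cv2.minAreaRect((q[:,:2]*1000).astype(np.float32)); print(r)
m=(P[...,2]>.03)&(P[...,2]<.042)&(np.hypot(P[...,0]-t[0],P[...,1]-t[1])<.07); print("rim z",np.median(P[m][:,2]))
m=(abs(P[...,2]-.034)<.006)&(abs(P[...,0]-.63)<.045)&(P[...,1]>-.07)&(P[...,1]<.15)
r=cv2.minAreaRect((P[m][:,:2]*1000).astype(np.float32)); print("rack",m.sum(),r, np.median(P[m][:,2]))
E
```

```text
[[207.8, 152.4], [209.2, 201.0], [293.5, 164.6], [292.0, 192.9]]
housing [0.4578 0.0161] 68.16 [0.3 0.3 0.3 0.3]
block top 405 [0.463  0.0388 0.0566]
((463.7375793457031, 38.565162658691406), (15.892027854919434, 30.392608642578125), 67.92151641845703)
rim z 0.036953242863531854
rack 2556 ((633.060791015625, 40.81719970703125), (56.002296447753906, 186.03260803222656), 0.4910524785518646) 0.032706991299304655
```

```bash
python3 - <<'E'
from h import *
st(); plan([(.4637,.0386,.325,158.1),(.4637,.0386,.235,158.1),(.4637,.0386,.214,158.1)])
E
```

```text
t 4.55 [0.4506 0.0272 0.4201] yaw 159.19 tilt [ 0.04 -0.01] F [0.2 0.3 0.3] w 0.0855 ff 0.0 j [-0.09  0.13  1.79 -0.    1.22 -1.3 ]
[-0.081, 0.153, 0.951] [0.0, 0.0001, 0.003]
[0.0, 0.0, 0.9] [0.0, 0.0, 0.0]
[0.0, 0.0, 0.21] [0.0, 0.0, 0.0]
```

Call:
drive_tool --steps '[[[-0.02,0.04,0.2,0,0,0.003,1],[-0.04,0.08,0.4,0,0,0.003,1],[-0.06,0.12,0.6,0,0,0.003,1],[-0.08,0.15,0.8,0,0,0.003,0.4],[-0.08,0.15,0.95,0,0,0.003,0.2]]]'

```text
t: 5.05
eef_pos: [0.4637, 0.0387, 0.324]
ee_rot: [0.0, 0.19, 0.982, 0.0]
ft_force: [0.0, -0.9, 0.0]
grip_width: 0.0591
finger_force: 0.0
```

```bash
python3 - <<'E'
from h import *
st()
import time
for i in range(4):
    pic,d,P,T,f,c=cam("wrist"); s=robot.state(); print(s["eef_pos"].round(4), s["qpos"].round(4).tolist())
np.savez("/tmp/w2",pic=pic,P=P,T=T)
g=[]
uv0=[]
pts=np.array([[.4578,.0161]])+np.array(H4)@np.array([[np.cos(np.radians(68.16)),np.sin(np.radians(68.16))],[-np.sin(np.radians(68.16)),np.cos(np.radians(68.16))]])
q=(np.c_[pts,[.038]*4]-T[:3,3])@T[:3,:3]; uv=np.c_[q[:,0]/q[:,2]*f+c["cx"],q[:,1]/q[:,2]*f+c["cy"]]; print(uv.round(0).tolist())
uv=dark(pic,uv,7); print(uv.round(1).tolist())
t,th,e=rigid(H4,ray(uv,T,f,c,.038)); print("housing",t.round(4),th.round(2),(e*1e3).round(1))
m=(P[...,2]>.05)&(P[...,2]<.064)&(np.hypot(P[...,0]-.465,P[...,1]-.034)<.03)
print("top",P[m].mean(0)); print(cv2.minAreaRect((P[m][:,:2]*1000).astype(np.float32)))
save("w2.png",cv2.resize(pic,(800,600)))
E
```

```text
t 5.05 [0.4637 0.0387 0.324 ] yaw 158.14 tilt [0.02 0.  ] F [ 0.  -0.9  0. ] w 0.0591 ff 0.0 j [-0.07  0.27  1.89  0.    0.99 -1.25]
[0.4627 0.0386 0.3222] [-0.0657, 0.2679, 1.8924, 0.0, 0.9846, -1.2548]
[0.4626 0.0387 0.3233] [-0.0656, 0.2663, 1.8911, 0.0, 0.9878, -1.2548]
[0.4631 0.0387 0.3243] [-0.0655, 0.2651, 1.8896, 0.0, 0.9888, -1.2549]
[0.4636 0.0387 0.3251] [-0.0654, 0.2641, 1.8886, 0.0001, 0.989, -1.2549]
[[174.0, 162.0], [179.0, 227.0], [291.0, 176.0], [290.0, 214.0]]
[[174.6, 162.6], [180.1, 226.3], [290.8, 176.4], [289.6, 213.7]]
housing [0.4579 0.0164] 68.21 [0.5 0.5 0.5 0.5]
top [0.4626479  0.039189   0.05665615]
((463.5174255371094, 38.82404327392578), (15.574846267700195, 30.291378021240234), 68.49291229248047)
```

View pics/w2.png

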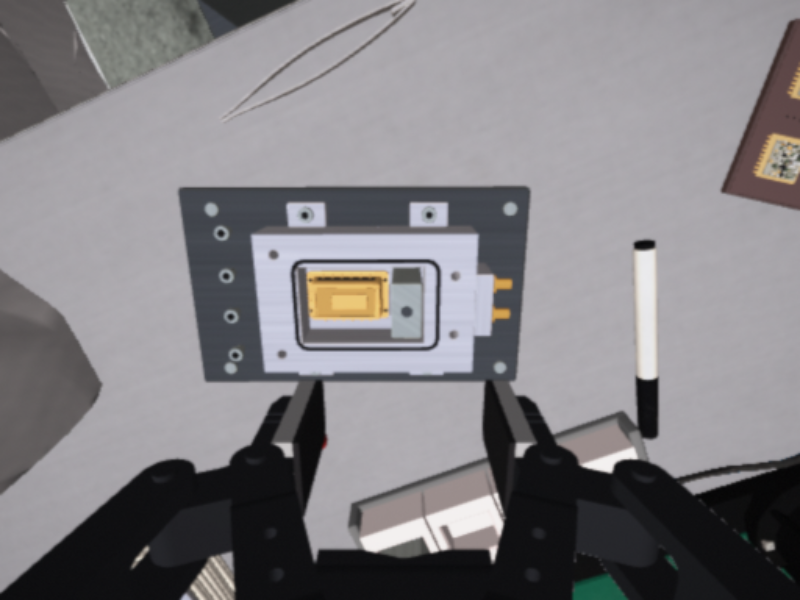

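The housing pose matches the first reading to within 0.3 mm. The block at (407,303) is centred between the fingers at (325) and (485), so I'm going down to grip it.

Call:
drive_tool --steps '[[[0,0,0.25,0,0,0,0],[0,0,0.5,0,0,0,0],[0,0,0.7,0,0,0,0],[0,0,0.85,0,0,0,0],[0,0,0.9,0,0,0,0]]]'

```text
t: 5.75
eef_pos: [0.4637, 0.0389, 0.2346]
ee_rot: [-0.0, 0.189, 0.982, 0.0]
ft_force: [-0.8, 1.0, 0.2]
grip_width: 0.0429
finger_force: 0.0
```

Call:
drive_tool --steps '[[[0,0,0.1,0,0,0,0],[0,0,0.2,0,0,0,0],[0,0,0.21,0,0,0,0],[0,0,0.21,0,0,0,-0.3],[0,0,0.21,0,0,0,-0.6]]]' --newtons 60

```text
t: 6.25
eef_pos: [0.4637, 0.0391, 0.214]
ee_rot: [0.0, 0.189, 0.982, 0.0]
ft_force: [0.2, 0.8, -0.8]
grip_width: 0.0176
finger_force: 0.0
```

Call:
drive_tool --steps '[[[0,0,0,0,0,0,-0.8],[0,0,0,0,0,0,-1],[0,0,0,0,0,0,-1],[0,0,0,0,0,0,-1],[0,0,0,0,0,0,-1]]]'

```text
t: 6.75
eef_pos: [0.4637, 0.0391, 0.2142]
ee_rot: [0.0, 0.189, 0.982, 0.0]
ft_force: [-0.9, -0.4, 6.5]
grip_width: 0.0145
finger_force: 59.3
```

```bash
python3 - <<'E'
from h import *
st()
E
```

```text
t 6.75 [0.4637 0.0391 0.2142] yaw 158.2 tilt [0.05 0.  ] F [-0.9 -0.4  6.5] w 0.0145 ff 59.3 j [-0.06  0.45  1.99  0.    0.7  -1.25]
```

Call:
drive_tool --steps '[[[0,0,-0.1,0,0,0,-1],[0,0,-0.25,0,0,0,-1],[0,0,-0.5,0,0,0,-1],[0,0,-0.75,0,0,0,-1],[0,0,-1,0,0,0,-1]]]'

```text
t: 7.25
eef_pos: [0.4631, 0.0392, 0.3149]
ee_rot: [-0.0, 0.189, 0.982, 0.0]
ft_force: [0.6, 0.1, -2.0]
grip_width: 0.0146
finger_force: 58.8
```

```bash
python3 - <<'E'
from h import *
st(); plan([(.52,.065,.33,195),(.578,.088,.33,231),(.633,.112,.33,267.5)],start=(.4637,.0388,.314,158.2))
E
```

```text
t 7.25 [0.4631 0.0392 0.3149] yaw 158.2 tilt [-0.03  0.01] F [ 0.6  0.1 -2. ] w 0.0146 ff 58.8 j [-0.06  0.28  1.9   0.    0.96 -1.25]
[-0.425, 0.452, -0.16] [0.0, 0.0, -0.1022]
[-0.62, 0.072, 0.0] [0.0, 0.0, -0.1]
[-0.533, -0.276, 0.0] [0.0, 0.0, -0.1014]
```

Call:
drive_tool --steps '[[[-0.08,0.09,-0.03,0,0,-0.02,-1],[-0.17,0.18,-0.06,0,0,-0.04,-1],[-0.25,0.27,-0.1,0,0,-0.061,-1],[-0.34,0.36,-0.13,0,0,-0.082,-1],[-0.42,0.45,-0.16,0,0,-0.102,-1]]]'

```text
t: 7.75
eef_pos: [0.5193, 0.0655, 0.3303]
ee_rot: [-0.0, -0.132, 0.991, 0.0]
ft_force: [-0.1, 0.4, -1.9]
grip_width: 0.0144
finger_force: 58.8
```

Call:
drive_tool --steps '[[[-0.12,0.01,0,0,0,-0.02,-1],[-0.25,0.03,0,0,0,-0.04,-1],[-0.37,0.04,0,0,0,-0.06,-1],[-0.5,0.06,0,0,0,-0.08,-1],[-0.62,0.07,0,0,0,-0.1,-1]]]'

```text
t: 8.25
eef_pos: [0.5774, 0.0883, 0.3299]
ee_rot: [-0.0, -0.432, 0.902, 0.0]
ft_force: [0.8, -0.1, -2.4]
grip_width: 0.0148
finger_force: 58.8
```

Call:
drive_tool --steps '[[[-0.11,-0.06,0,0,0,-0.02,-1],[-0.21,-0.11,0,0,0,-0.04,-1],[-0.32,-0.17,0,0,0,-0.061,-1],[-0.43,-0.22,0,0,0,-0.081,-1],[-0.53,-0.28,0,0,0,-0.101,-1]]]'

```text
t: 8.75
eef_pos: [0.6314, 0.1227, 0.3297]
ee_rot: [-0.006, -0.684, 0.729, -0.007]
ft_force: [0.3, -0.1, -0.5]
grip_width: 0.0147
finger_force: 58.8
```

```bash
python3 - <<'E'
from h import *
for i in range(3): eyes.read_camera("wrist")
st()
pic,d,P,T,f,c=cam("wrist"); np.savez("/tmp/w3",pic=pic,P=P,T=T); save("w3.png",cv2.resize(pic,(800,600),interpolation=cv2.INTER_CUBIC))
m=(abs(P[...,2]-.033)<.005)&(abs(P[...,0]-.63)<.045)&(P[...,1]>-.08)&(P[...,1]<.16)
print(cv2.minAreaRect((P[m][:,:2]*1000).astype(np.float32)), np.median(P[m][:,2]))
print([(np.round(r["bbox"]).tolist(),round(r["confidence"],2)) for r in eyes.search_frame("wrist","holder_16")])
E
```

```text
t 8.9 [0.6312 0.1241 0.3295] yaw -93.63 tilt [ 0.08 -0.94] F [-0.1 -0.5 -1.9] w 0.0141 ff 58.8 j [ 0.09  0.49  1.49 -0.02  1.16 -2.98]
((632.6860961914062, 51.45060729980469), (54.19413375854492, 165.27757263183594), 0.43607914447784424) 0.03292070256070023
[([224.0, 151.0, 287.0, 208.0], 0.95), ([219.0, 98.0, 289.0, 154.0], 0.83), ([210.0, 1.0, 279.0, 37.0], 0.77)]
```

View pics/w3.png

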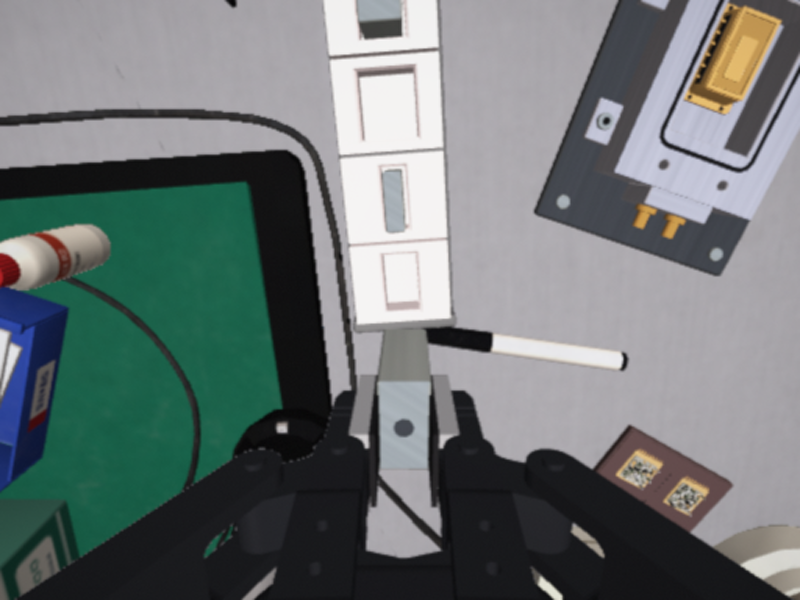

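Rack seen from above, with the empty slots clearly different. The narrow one is at the near end, (402,278), about 33 px across x, and the wide one is at (388,105), about 58 px. So slot_16 is the +y end holder. Joint 6 is at its limit here, so I need the other half turn. I'll check for microscope clearance on that side.

```bash
python3 - <<'E'
from h import *
A=np.load("/tmp/w3.npz");T=A["T"];c=eyes.calibration("wrist");f=192/np.tan(np.radians(c["vertical_fov"])/2)
u=np.array([(384,252),(420,252),(383,308),(420,308),(402,280)])*.64
print("slot corners@.034",ray(u,T,f,c,.034).round(4).tolist())
P=A["P"].reshape(-1,3)
Q=np.concatenate([np.load("/tmp/top.npz")["P"].reshape(-1,3),np.load("/tmp/side.npz")["P"].reshape(-1,3),np.load("/tmp/w1.npz")["P"].reshape(-1,3),np.load("/tmp/w2.npz")["P"].reshape(-1,3)])
Q=Q[(Q[:,2]>.06)&(Q[:,2]<.6)&(Q[:,1]>.13)&(Q[:,1]<.45)&(Q[:,0]>.3)&(Q[:,0]<.85)]
# min y per x-bin / z-bin
for z0 in np.arange(.06,.6,.06):
    print(round(z0,2),[ (round(np.percentile(q[:,1],1),3) if len(q:=Q[(Q[:,2]>=z0)&(Q[:,2]<z0+.06)&(Q[:,0]>=x0)&(Q[:,0]<x0+.05)])>3 else '-') for x0 in np.arange(.3,.85,.05)])
E
```

```text
slot corners@.034 [[0.6404, 0.0929, 0.034], [0.6205, 0.0942, 0.034], [0.6434, 0.1252, 0.034], [0.6223, 0.1265, 0.034], [0.6315, 0.1094, 0.034]]
0.06 ['-', np.float64(0.265), np.float64(0.24), np.float64(0.253), np.float64(0.251), np.float64(0.249), np.float64(0.258), np.float64(0.208), np.float64(0.203), np.float64(0.19), '-']
0.12 ['-', np.float64(0.256), np.float64(0.253), np.float64(0.257), np.float64(0.295), np.float64(0.282), '-', np.float64(0.219), np.float64(0.202), np.float64(0.189), '-']
0.18 ['-', np.float64(0.247), np.float64(0.226), np.float64(0.236), np.float64(0.237), np.float64(0.237), '-', np.float64(0.199), np.float64(0.179), np.float64(0.181), '-']
0.24 [np.float64(0.243), np.float64(0.241), np.float64(0.246), np.float64(0.251), np.float64(0.238), np.float64(0.239), np.float64(0.289), np.float64(0.197), np.float64(0.184), np.float64(0.202), np.float64(0.299)]
0.3 [np.float64(0.244), np.float64(0.246), np.float64(0.259), np.float64(0.267), np.float64(0.287), np.float64(0.269), np.float64(0.29), np.float64(0.198), np.float64(0.198), np.float64(0.211), np.float64(0.304)]
0.36 [np.float64(0.25), '-', '-', '-', '-', '-', '-', np.float64(0.22), np.float64(0.216), '-', '-']
0.42 ['-', '-', '-', '-', '-', '-', '-', np.float64(0.221), np.float64(0.217), '-', '-']
0.48 ['-', '-', '-', '-', '-', '-', '-', np.float64(0.22), np.float64(0.217), '-', '-']
0.54 ['-', '-', '-', '-', '-', '-', '-', np.float64(0.22), np.float64(0.217), '-', '-']
0.6 ['-', '-', '-', '-', '-', '-', '-', '-', '-', '-', '-']
```

The post and arm sit close at x 0.65–0.75, y about 0.2, so an upright grip with the camera on the +y side isn't safe, and the other half turn is past joint 6's range. I'll set the block on clear bench at (0.62,-0.118). Then I'll regrip it with the tool leaning about 24° about the closing axis, away from the microscope.

```bash
python3 - <<'E'
from h import *
plan([(.628,.03,.33,253)],start=(.632,.118,.33,266.5))
E
```

```text
[0.881, -0.014, 0.0] [0.0, 0.0, 0.0375]
```

Call:
drive_tool --steps '[[[0.1,0,0,0,0,0.01,-1],[0.3,0,0,0,0,0.02,-1],[0.5,0,0,0,0,0.03,-1],[0.7,0,0,0,0,0.038,-1],[0.88,-0.01,0,0,0,0.038,-1]]]'

```text
t: 9.5
eef_pos: [0.6256, 0.0341, 0.331]
ee_rot: [-0.005, -0.592, 0.806, -0.007]
ft_force: [-0.3, -0.1, -1.7]
grip_width: 0.0143
finger_force: 58.8
```

```bash
python3 - <<'E'
from h import *
eyes.read_camera("wrist");eyes.read_camera("wrist");st()
plan([(.62,-.06,.33,240),(.62,-.118,.26,240),(.62,-.118,.2015,240)])
E
```

```text
t 9.6 [0.6261 0.033  0.3311] yaw -107.42 tilt [ 0.08 -0.99] F [-0.2 -0.6 -1.7] w 0.0148 ff 58.9 j [-0.05  0.47  1.53 -0.02  1.14 -2.88]
[0.906, -0.22, 0.027] [-0.0013, -0.0024, 0.0349]
[0.502, -0.29, 0.7] [0.0, 0.0, 0.0]
[0.0, 0.0, 0.585] [0.0, 0.0, 0.0]
```

Call:
drive_tool --steps '[[[0.2,-0.04,0,0,0,0.01,-1],[0.4,-0.09,0,0,0,0.02,-1],[0.6,-0.13,0.01,-0.001,-0.002,0.03,-1],[0.8,-0.18,0.02,-0.0013,-0.0024,0.035,-1],[0.91,-0.22,0.03,-0.0013,-0.0024,0.035,-1]]]'

```text
t: 10.1
eef_pos: [0.62, -0.059, 0.3295]
ee_rot: [0.0, -0.5, 0.866, 0.0]
ft_force: [0.5, 0.5, -1.4]
grip_width: 0.0146
finger_force: 58.8
```

Call:
drive_tool --steps '[[[0.1,-0.06,0.14,0,0,0,-1],[0.2,-0.12,0.28,0,0,0,-1],[0.35,-0.2,0.45,0,0,0,-1],[0.5,-0.29,0.6,0,0,0,-1],[0.5,-0.29,0.7,0,0,0,-1]]]'

```text
t: 10.6
eef_pos: [0.6202, -0.1175, 0.2569]
ee_rot: [-0.001, -0.5, 0.866, 0.001]
ft_force: [0.5, 0.7, -0.7]
grip_width: 0.0146
finger_force: 58.8
```

```bash
python3 - <<'E'
from h import *
eyes.read_camera("wrist");eyes.read_camera("wrist");st()
plan([(.62,-.118,.2015,240)])
E
```

```text
t 10.7 [ 0.6196 -0.1157  0.2568] yaw -120.01 tilt [-0.22  0.13] F [-0.8  1.5 -1.4] w 0.0147 ff 58.8 j [-0.29  0.56  1.58  0.    1.   -2.91]
[0.018, -0.017, 0.553] [0.0007, 0.0, -0.0]
```

Call:
drive_tool --steps '[[[0,0,0.15,0,0,0,-1],[0,0,0.3,0,0,0,-1],[0,0,0.45,0,0,0,-1],[0,0,0.54,0,0,0,-1],[0,0,0.57,0,0,0,-1]]]'

```text
t: 11.2
eef_pos: [0.6199, -0.1151, 0.2007]
ee_rot: [-0.001, -0.5, 0.866, 0.001]
ft_force: [-0.4, -0.0, -1.7]
grip_width: 0.0144
finger_force: 58.9
```

Call:
drive_tool --steps '[[[0,0,0.01,0,0,0,-1],[0,0,0.02,0,0,0,-1],[0,0,0.03,0,0,0,-1],[0,0,0.03,0,0,0,-1],[0,0,0.03,0,0,0,-1]]]'

```text
t: 11.7
eef_pos: [0.6209, -0.1156, 0.2002]
ee_rot: [0.001, -0.5, 0.866, -0.0]
ft_force: [-1.0, -0.2, 3.0]
grip_width: 0.0147
finger_force: 59.5
```

Call:
drive_tool --steps '[[[0,0,0,0,0,0,-0.4],[0,0,0,0,0,0,0],[0,0,0,0,0,0,0],[0,0,-0.25,0,0,0,0],[0,0,-0.6,0,0,0,0]]]'

```text
t: 12.2
eef_pos: [0.6194, -0.1153, 0.2578]
ee_rot: [-0.001, -0.5, 0.866, 0.002]
ft_force: [0.5, 0.5, 0.1]
grip_width: 0.0424
finger_force: 0.0
```

```bash
cat >> h.py <<'E'
def Nm(yaw,tilt=0):
    a=np.radians(yaw); N=np.array([[np.cos(a),np.sin(a),0],[np.sin(a),-np.cos(a),0],[0,0,-1]])
    return N@R.from_euler("y",tilt,degrees=True).as_matrix()
def tipTCP(pt,yaw,tilt,back=.173): return np.array(pt)-back*Nm(yaw,tilt)[:,2]
def plan2(wps,M=None,p=None):
    "wps: (TCP xyz, yaw, tilt)"
    s=robot.state()
    if M is None: M=R.from_quat(np.roll(s["ee_rot"],-1)).as_matrix()
    if p is None: p=np.array(s["eef_pos"])
    for w in wps:
        N=Nm(w[1],w[2]); print((M.T@(w[0]-p)/.1).round(3).tolist(),(R.from_matrix(M.T@N).as_rotvec()/2/np.pi).round(4).tolist(),"->",np.round(w[0],4)); M=N;p=np.array(w[0])
E
python3 - <<'E'
from h import *
pic,d,P,T,f,c=cam("wrist");st()
m=(abs(P[...,2]-.043)<.006)&(np.hypot(P[...,0]-.62,P[...,1]+.1165)<.03); q=(P[m][:,:2]*1000).astype(np.float32); print(m.sum(), cv2.minAreaRect(q),P[m].mean(0))
bx=np.array([.620,-.1165]); b=lambda z:tipTCP((*bx,z),60,24,.165)
plan2([((.62,-.1165,.34),205,0),((.61,-.125,.34),170,0),((.60,-.14,.34),135,0),((.595,-.16,.34),100,5),(b(.16),65,24),(b(.10),60,24),(b(.0345),60,24)])
E
```

```text
t 12.25 [ 0.6221 -0.116   0.265 ] yaw -119.96 tilt [ 0.33 -0.06] F [ 0.8 -0.6  3.3] w 0.0425 ff 0.0 j [-0.29  0.55  1.58  0.    1.01 -2.91]
1130 ((620.0811157226562, -117.43373107910156), (29.751506805419922, 15.993927955627441), 60.496978759765625) [ 0.61947227 -0.1183405   0.04270933]
[0.013, 0.011, -0.751] [-0.0007, 0.0006, 0.0973] -> [ 0.62   -0.1165  0.34  ]
[0.127, -0.035, 0.0] [0.0, 0.0, 0.0972] -> [ 0.61  -0.125  0.34 ]
[0.072, -0.165, 0.0] [0.0, 0.0, 0.0972] -> [ 0.6  -0.14  0.34]
[-0.106, -0.177, 0.0] [-0.0042, 0.0135, 0.0972] -> [ 0.595 -0.16   0.34 ]
[-0.154, -0.11, 0.28] [-0.0245, 0.0511, 0.0945] -> [ 0.5864 -0.1746  0.3107]
[-0.244, 0.0, 0.548] [-0.0056, 0.0, 0.0127] -> [ 0.5864 -0.1746  0.2507]
[-0.266, 0.0, 0.598] [0.0, 0.0, 0.0] -> [ 0.5864 -0.1746  0.1852]
```

Call:
drive_tool --steps '[[[0,0,-0.15,0,0,0.02,0],[0,0,-0.3,0,0,0.04,0],[0,0,-0.45,0,0,0.06,0],[0,0,-0.6,0,0,0.08,0],[0,0,-0.75,0,0,0.097,0]]]'

```text
t: 12.75
eef_pos: [0.6205, -0.1157, 0.3349]
ee_rot: [0.0, -0.215, 0.977, 0.0]
ft_force: [0.8, 0.4, 0.7]
grip_width: 0.0428
finger_force: 0.0
```

Call:
drive_tool --steps '[[[0.02,-0.01,0,0,0,0.02,0],[0.05,-0.01,0,0,0,0.04,0],[0.08,-0.02,0,0,0,0.06,0],[0.1,-0.03,0,0,0,0.08,0],[0.13,-0.03,0,0,0,0.097,0]]]'

```text
t: 13.25
eef_pos: [0.61, -0.124, 0.3343]
ee_rot: [0.0, 0.088, 0.996, 0.0]
ft_force: [0.8, -0.1, -0.2]
grip_width: 0.0426
finger_force: 0.0
```

Call:
drive_tool --steps '[[[0.01,-0.03,0,0,0,0.02,0],[0.03,-0.06,0,0,0,0.04,0],[0.04,-0.1,0,0,0,0.06,0],[0.06,-0.13,0,0,0,0.08,0],[0.07,-0.16,0,0,0,0.097,0]]]'

```text
t: 13.75
eef_pos: [0.6002, -0.1386, 0.3342]
ee_rot: [0.0, 0.383, 0.924, 0.0]
ft_force: [-0.4, 0.9, 0.3]
grip_width: 0.0428
finger_force: 0.0
```

Call:
drive_tool --steps '[[[-0.02,-0.03,0,0,0,0.02,0],[-0.04,-0.07,0,-0.001,0.004,0.04,0],[-0.06,-0.1,0,-0.002,0.008,0.06,0],[-0.08,-0.14,0,-0.003,0.011,0.08,0],[-0.11,-0.18,0,-0.004,0.0135,0.097,0]]]'

```text
t: 14.25
eef_pos: [0.5955, -0.1591, 0.3342]
ee_rot: [-0.034, 0.642, 0.766, 0.028]
ft_force: [0.4, -0.6, -0.1]
grip_width: 0.0423
finger_force: 0.0
```

```bash
python3 - <<'E'
from h import *
st()
bx=np.array([.620,-.1175]); b=lambda z:tipTCP((*bx,z),60,24,.165)
plan2([(b(.16),65,24),(b(.10),60,24),(b(.0345),60,24)])
E
```

```text
t 14.25 [ 0.5955 -0.1591  0.3342] yaw 100.06 tilt [-0.96  4.97] F [ 0.4 -0.6 -0.1] w 0.0423 ff 0.0 j [-0.4   0.46  1.54  0.08  1.2  -0.6 ]
[-0.167, -0.118, 0.221] [-0.0247, 0.051, 0.0946] -> [ 0.5864 -0.1756  0.3107]
[-0.244, 0.0, 0.548] [-0.0056, 0.0, 0.0127] -> [ 0.5864 -0.1756  0.2507]
[-0.266, 0.0, 0.598] [0.0, 0.0, 0.0] -> [ 0.5864 -0.1756  0.1852]
```

Call:
drive_tool --steps '[[[-0.03,-0.02,0.04,-0.005,0.01,0.019,0],[-0.07,-0.05,0.09,-0.01,0.02,0.038,0],[-0.1,-0.07,0.13,-0.015,0.031,0.057,0],[-0.13,-0.09,0.18,-0.02,0.041,0.076,0],[-0.17,-0.12,0.22,-0.0247,0.051,0.0946,0]]]'

```text
t: 14.75
eef_pos: [0.5864, -0.1761, 0.3107]
ee_rot: [-0.112, 0.825, 0.525, 0.176]
ft_force: [0.2, 0.1, -0.1]
grip_width: 0.0426
finger_force: 0.0
```

Call:
drive_tool --steps '[[[-0.05,0,0.11,-0.001,0,0.003,0],[-0.1,0,0.22,-0.002,0,0.006,0],[-0.15,0,0.33,-0.004,0,0.009,0],[-0.2,0,0.44,-0.0056,0,0.0127,0],[-0.24,0,0.55,-0.0056,0,0.0127,0]]]'

```text
t: 15.25
eef_pos: [0.5866, -0.1749, 0.2496]
ee_rot: [-0.104, 0.845, 0.492, 0.179]
ft_force: [-0.4, 0.2, 0.5]
grip_width: 0.0427
finger_force: 0.0
```

```bash
python3 - <<'E'
from h import *
eyes.read_camera("wrist")
pic,d,P,T,f,c=cam("wrist");st(); save("w4.png",cv2.resize(pic,(640,480)))
m=(abs(P[...,2]-.043)<.005)&(np.hypot(P[...,0]-.62,P[...,1]+.1165)<.03); q=(P[m][:,:2]*1000).astype(np.float32); print(m.sum(), cv2.minAreaRect(q))
bx=np.array([.620,-.1175]); b=lambda z:tipTCP((*bx,z),60,24,.165)
plan2([(b(.0345),60,24)])
E
```

```text
t 15.35 [ 0.586  -0.1746  0.2488] yaw 60.38 tilt [11.32 20.28] F [-0.   0.3  0.1] w 0.0426 ff 0.0 j [-0.54  0.55  1.68  0.51  0.99 -0.32]
1096 ((620.6854858398438, -117.31019592285156), (29.510398864746094, 15.902630805969238), 60.207603454589844)
[-0.264, 0.011, 0.578] [-0.0009, 0.0002, 0.001] -> [ 0.5864 -0.1756  0.1852]
```

View pics/w4.png

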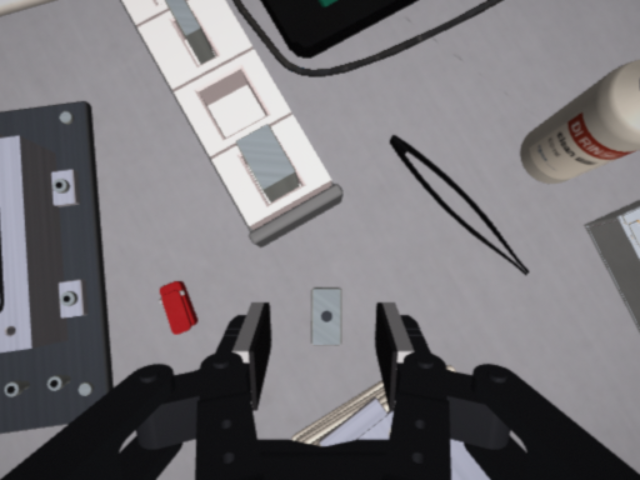

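The standing block at (327,316) is centred between the fingers and square to them. The clip at (178,307) is well clear, so I'm going down.

Call:
drive_tool --steps '[[[-0.07,0,0.15,0,0,0,0],[-0.14,0,0.3,0,0,0,0],[-0.2,0.01,0.44,0,0,0,0],[-0.25,0.01,0.55,0,0,0,0],[-0.26,0.01,0.58,0,0,0,0]]]'

```text
t: 15.85
eef_pos: [0.5867, -0.1759, 0.1853]
ee_rot: [-0.105, 0.846, 0.491, 0.179]
ft_force: [0.1, 0.2, -0.3]
grip_width: 0.0426
finger_force: 0.0
```

Call:
drive_tool --steps '[[[0,0,0,0,0,0,-0.3],[0,0,0,0,0,0,-0.6],[0,0,0,0,0,0,-1],[0,0,0,0,0,0,-1],[0,0,0,0,0,0,-1]]]' --newtons 60

```text
t: 16.35
eef_pos: [0.5876, -0.1764, 0.1879]
ee_rot: [-0.104, 0.846, 0.491, 0.18]
ft_force: [0.2, -0.9, 1.1]
grip_width: 0.0147
finger_force: 60.0
```

```bash
python3 - <<'E'
from h import *
st(); M=R.from_quat(np.roll(robot.state()["ee_rot"],-1)).as_matrix(); p=robot.state()["eef_pos"]; print("tip",p+.173*M[:,2],"corner",p+.173*M[:,2]-.011*M[:,0])
E
```

```text
t 16.35 [ 0.5876 -0.1764  0.1879] yaw 60.33 tilt [11.6  20.18] F [ 0.2 -0.9  1.1] w 0.0147 ff 60.0 j [-0.54  0.64  1.71  0.56  0.88 -0.4 ]
tip [ 0.62261026 -0.11545721  0.02985735] corner [ 0.61763489 -0.12419114  0.02538923]
```

```bash
cat >> h.py <<'E'
OFF=Nm(60.3,24).T@(np.array([.6203,-.1174,0])-np.array([.5866,-.1758,.186]))  # block origin in tool
def bT(pt,yaw,tilt=24): return np.array(pt)-Nm(yaw,tilt)@OFF
E
python3 - <<'E'
from h import *
plan2([(bT((.6203,-.1174,.095),60.3),60.3,24),(bT((.625,-.03,.10),75),75,24),(bT((.63,.045,.10),90.4),90.4,24),(bT((.632,.111,.08),90.4),90.4,24)],p=np.array([.5866,-.1758,.1855]),M=Nm(60.3,24))
E
```

```text
[0.388, 0.0, -0.872] [0.0, 0.0, 0.0] -> [ 0.5866 -0.1758  0.281 ]
[0.755, -0.221, 0.281] [0.0166, -0.0, -0.0373] -> [ 0.6072 -0.095   0.286 ]
[0.695, 0.033, 0.309] [0.0174, 0.0, -0.0391] -> [ 0.6301 -0.0224  0.286 ]
[0.521, 0.025, 0.451] [0.0, 0.0, 0.0] -> [0.6321 0.0436 0.266 ]
```

Call:
drive_tool --steps '[[[0.05,0,-0.1,0,0,0,-1],[0.14,0,-0.3,0,0,0,-1],[0.22,0,-0.5,0,0,0,-1],[0.31,0,-0.7,0,0,0,-1],[0.39,0,-0.87,0,0,0,-1]]]'

```text
t: 16.85
eef_pos: [0.5875, -0.1759, 0.2847]
ee_rot: [-0.104, 0.846, 0.491, 0.18]
ft_force: [0.4, -0.2, -1.1]
grip_width: 0.0148
finger_force: 59.7
```

Call:
drive_tool --steps '[[[0.15,-0.04,0.06,0.003,0,-0.007,-1],[0.3,-0.09,0.11,0.007,0,-0.015,-1],[0.45,-0.13,0.17,0.01,0,-0.022,-1],[0.6,-0.18,0.22,0.013,0,-0.03,-1],[0.755,-0.22,0.28,0.0166,0,-0.0373,-1]]]'

```text
t: 17.35
eef_pos: [0.6082, -0.0932, 0.287]
ee_rot: [-0.128, 0.775, 0.597, 0.164]
ft_force: [0.5, -0.1, -2.1]
grip_width: 0.0146
finger_force: 59.8
```

Call:
drive_tool --steps '[[[0.14,0.01,0.06,0.0035,0,-0.008,-1],[0.28,0.01,0.12,0.007,0,-0.0156,-1],[0.42,0.02,0.19,0.0104,0,-0.0235,-1],[0.56,0.03,0.25,0.0139,0,-0.031,-1],[0.695,0.03,0.31,0.0174,0,-0.0391,-1]]]'

```text
t: 17.85
eef_pos: [0.6313, -0.0213, 0.2877]
ee_rot: [-0.148, 0.688, 0.696, 0.146]
ft_force: [0.6, -0.8, -1.0]
grip_width: 0.0149
finger_force: 59.8
```

```bash
python3 - <<'E'
from h import *
eyes.read_camera("wrist");eyes.read_camera("wrist")
pic,d,P,T,f,c=cam("wrist");st(); save("w5.png",cv2.resize(pic,(800,600),interpolation=cv2.INTER_CUBIC)); np.savez("/tmp/w5",pic=pic,P=P,T=T)
m=(abs(P[...,2]-.033)<.004)&(abs(P[...,0]-.63)<.045)&(P[...,1]>-.08)&(P[...,1]<.16)
print(cv2.minAreaRect((P[m][:,:2]*1000).astype(np.float32)), np.median(P[m][:,2]))
print([(np.round(r["bbox"]).tolist(),round(r["confidence"],2)) for r in eyes.search_frame("wrist","holder_16")])
plan2([(bT((.632,.111,.08),90.4),90.4,24)])
E
```

```text
t 18.0 [ 0.6311 -0.0215  0.2876] yaw 90.53 tilt [-0.21 23.26] F [ 0.1 -0.3 -1.9] w 0.0145 ff 59.7 j [-0.27  0.55  1.55  0.43  1.19 -0.47]
((633.271484375, 48.14277267456055), (54.06411361694336, 170.38999938964844), 0.29650598764419556) 0.03283943243974824
[([234.0, 312.0, 284.0, 356.0], 0.69), ([229.0, 198.0, 298.0, 248.0], 0.67), ([244.0, 293.0, 277.0, 312.0], 0.63), ([227.0, 144.0, 292.0, 203.0], 0.59)]
[0.513, 0.017, 0.464] [-0.0, 0.0002, 0.0001] -> [0.6321 0.0436 0.266 ]
```

View pics/w5.png

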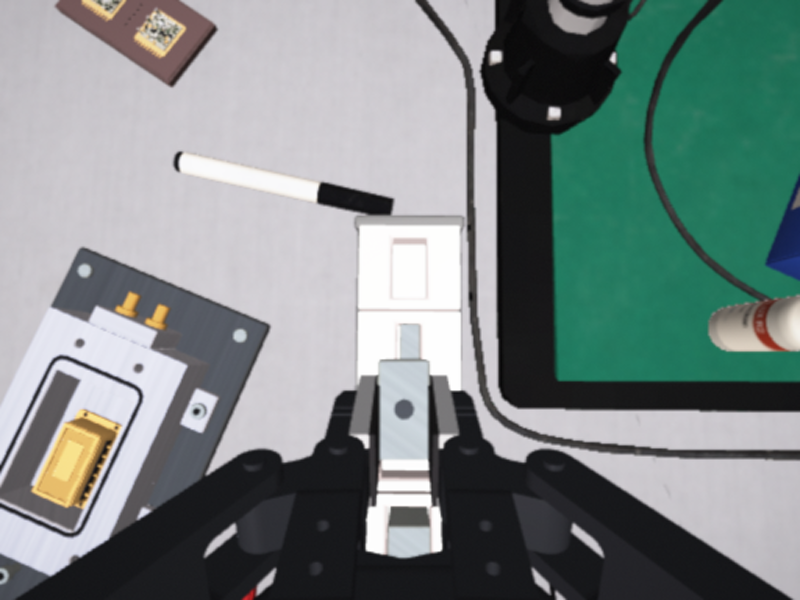

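The view shows the narrow empty slot at (409,269) on the end holder, with the block in hand at (404,410). Next is measuring both from this frame.

```bash
python3 - <<'E'
from h import *
A=np.load("/tmp/w5.npz");pic,P,T=A["pic"],A["P"],A["T"];c=eyes.calibration("wrist");f=192/np.tan(np.radians(c["vertical_fov"])/2)
g=cv2.cvtColor(pic,cv2.COLOR_RGB2GRAY).astype(int)
print("row v=172",g[172,222:302].tolist()); print("col u=262",g[130:202,262].tolist())
print("row depth z",(P[172,222:302:2,2]*1e3).round(0).tolist())
# block in hand top
m=(P[...,2]>.12)&(P[...,2]<.165)&(np.hypot(P[...,0]-.6305,P[...,1]-.045)<.04); m[:, :240]=0; m[:,278:]=0
print(m.sum(), np.median(P[m][:,2])); q=P[m]; q=q[abs(q[:,2]-np.median(q[:,2]))<.003]; print(cv2.minAreaRect((q[:,:2]*1000).astype(np.float32)))
L=np.c_[q[:,:2],np.ones(len(q))]; print("plane slope",np.linalg.lstsq(L,q[:,2],rcond=None)[0])
s=P.__class__; print(T[:3,3], "expected block xy", (T[:3,3]))
M=R.from_quat(np.roll(robot.state()["ee_rot"],-1)).as_matrix(); print("pred block origin",robot.state()["eef_pos"]+M@OFF)
E
```

```text
row v=172 [209, 209, 208, 208, 208, 206, 191, 208, 247, 253, 254, 254, 254, 254, 254, 254, 254, 254, 254, 254, 254, 254, 254, 254, 254, 253, 252, 243, 231, 244, 253, 254, 254, 254, 254, 254, 254, 254, 254, 254, 254, 254, 254, 254, 254, 254, 254, 254, 253, 252, 238, 233, 250, 253, 254, 254, 254, 254, 254, 254, 254, 254, 254, 254, 254, 254, 254, 254, 254, 254, 254, 252, 230, 184, 206, 209, 206, 167, 84, 68]
col u=262 [208, 208, 208, 208, 208, 207, 205, 188, 149, 165, 172, 175, 178, 184, 230, 253, 254, 254, 254, 253, 253, 249, 222, 201, 198, 201, 229, 251, 253, 254, 254, 254, 254, 254, 254, 254, 254, 254, 254, 254, 254, 254, 254, 254, 254, 254, 254, 254, 254, 254, 254, 254, 254, 254, 254, 254, 254, 254, 254, 253, 250, 246, 252, 254, 254, 254, 253, 245, 212, 236, 253, 254]
row depth z [-2.0, -1.0, -1.0, -2.0, 32.0, 32.0, 32.0, 33.0, 33.0, 32.0, 33.0, 35.0, 32.0, 33.0, 31.0, 13.0, 14.0, 13.0, 13.0, 13.0, 14.0, 13.0, 13.0, 13.0, 12.0, 13.0, 31.0, 32.0, 34.0, 32.0, 33.0, 32.0, 33.0, 33.0, 32.0, 33.0, 33.0, -0.0, -3.0, 4.0]
2542 0.14285587883353867
((630.5516967773438, 46.42875671386719), (17.70730972290039, 30.927955627441406), 0.2135532647371292)
plane slope [-0.00722045  0.00016258  0.14724989]
[0.63031377 0.06272895 0.29058622] expected block xy [0.63031377 0.06272895 0.29058622]
pred block origin [0.63073864 0.04504324 0.101559  ]
```

```bash
python3 - <<'E'
from h import *
A=np.load("/tmp/w5.npz");T=A["T"];c=eyes.calibration("wrist");f=192/np.tan(np.radians(c["vertical_fov"])/2)
for n,u,z in [("L",(229.3,172),.034),("R",(294.2,172),.034),("sl",(249.8,172),.034),("sr",(272.7,172),.034),("far",(262,151.8),.034),("near",(262,191),.034),("gap",(262,198),.034),("end",(262,143.6),.034)]: print(n,ray(u,T,f,c,z)[0].round(4))
E
```

```text
L [0.6055 0.1092 0.034 ]
R [0.6598 0.1098 0.034 ]
sl [0.6227 0.1094 0.034 ]
sr [0.6418 0.1096 0.034 ]
far [0.6327 0.1268 0.034 ]
near [0.633  0.0935 0.034 ]
gap [0.6331 0.0876 0.034 ]
end [0.6326 0.1338 0.034 ]
```

```bash
python3 - <<'E'
from h import *
M=Nm(90.4,24)
for d in [(.002,.0647,-.045),(0,0,-.02),(0,0,-.01)]: print((M.T@np.array(d)/.1).round(3))
E
```

```text
[0.408 0.025 0.674]
[-0.081  0.     0.183]
[-0.041  0.     0.091]
```

Call:
drive_tool --steps '[[[0.15,0.01,0.06,0,0,0,-1],[0.3,0.02,0.13,0,0,0,-1],[0.45,0.02,0.2,0,0,0,-1],[0.55,0.025,0.34,0,0,0,-1],[0.41,0.025,0.67,0,0,0,-1]]]'

```text
t: 18.55
eef_pos: [0.6344, 0.0448, 0.2459]
ee_rot: [-0.145, 0.688, 0.695, 0.149]
ft_force: [0.4, -0.2, -2.4]
grip_width: 0.0146
finger_force: 59.8
```

```bash
python3 - <<'E'
from h import *
eyes.read_camera("wrist");eyes.read_camera("wrist")
pic,d,P,T,f,c=cam("wrist");st(); np.savez("/tmp/w6",pic=pic,P=P,T=T); save("w6.png",pic[120:384,130:400].repeat(2,0).repeat(2,1))
m=(P[...,2]>.085)&(P[...,2]<.115)&(np.hypot(P[...,0]-.6325,P[...,1]-.11)<.035); m[:, :238]=0; m[:,280:]=0
q=P[m]; q=q[abs(q[:,2]-np.median(q[:,2]))<.003]; print(np.median(q[:,2]),cv2.minAreaRect((q[:,:2]*1000).astype(np.float32)))
s=robot.state();M=R.from_quat(np.roll(s["ee_rot"],-1)).as_matrix(); print("pred block origin",s["eef_pos"]+M@OFF)
E
```

```text
t 18.7 [0.6312 0.0435 0.2409] yaw 90.32 tilt [-0.5  23.31] F [-0.6 -0.5 -1.2] w 0.0145 ff 59.6 j [-0.17  0.6   1.6   0.47  1.07 -0.43]
0.0941620574477123 ((628.7750854492188, 110.61595916748047), (19.60642433166504, 31.264789581298828), 0.9106037616729736)
pred block origin [0.62992017 0.11091647 0.05492296]
```

View pics/w6.png

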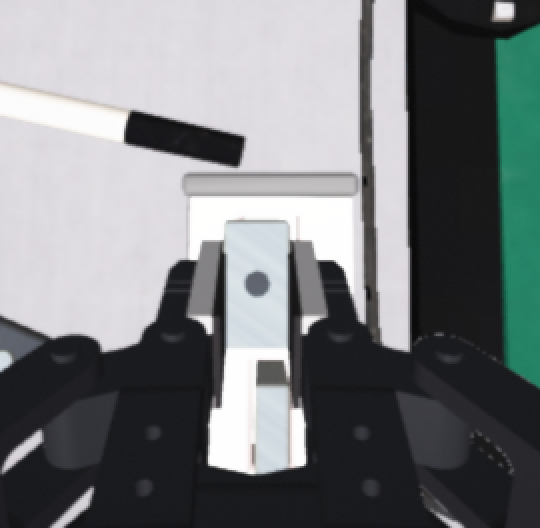

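Call:
drive_tool --steps '[[[0,0,0,0,0,0,-1],[0,0,0,0,0,0,-1],[0,0,0,0,0,0,-1],[0,0,0,0,0,0,-1],[0,0,0,0,0,0,-1]]]'

```text
t: 19.2
eef_pos: [0.633, 0.042, 0.2437]
ee_rot: [-0.147, 0.689, 0.694, 0.147]
ft_force: [-0.4, 0.4, -1.6]
grip_width: 0.0149
finger_force: 59.6
```

```bash
cat >> h.py <<'E'
def blk(P,z,x=.6325,y=.11):
    m=(abs(P[...,2]-z)<.012)&(np.hypot(P[...,0]-x,P[...,1]-y)<.035); m[:, :238]=0; m[:,280:]=0
    q=P[m]; q=q[abs(q[:,2]-np.median(q[:,2]))<.003]; r=cv2.minAreaRect((q[:,:2]*1000).astype(np.float32)); return np.median(q[:,2]).round(4),np.round(r[0],1),np.round(r[1],1),round(r[2],2)
def pb():
    s=robot.state();M=R.from_quat(np.roll(s["ee_rot"],-1)).as_matrix(); return (s["eef_pos"]+M@OFF).round(4)
E
python3 - <<'E'
from h import *
for i in range(4):
    pic,d,P,T,f,c=cam("wrist"); print(robot.state()["eef_pos"].round(4),pb(),blk(P,.097))
np.savez("/tmp/w6",pic=pic,P=P,T=T)
g=cv2.cvtColor(pic,cv2.COLOR_RGB2GRAY).astype(int)
print(g[218,215:320].tolist()); print(g[226,265:320].tolist())
A=ray([(215,218),(320,218)],T,f,c,.034); print(A)
st()
E
```

```text
[0.633  0.042  0.2436] [0.633  0.1093 0.0575] (np.float64(0.0988), array([632.6, 108.7]), array([31.2, 19.6]), 89.92)
[0.6329 0.042  0.2434] [0.6329 0.1094 0.0574] (np.float64(0.0986), array([632.6, 108.7]), array([31.2, 19.7]), 89.96)
[0.6329 0.0421 0.2433] [0.6328 0.1094 0.0573] (np.float64(0.0985), array([632.5, 108.8]), array([19.6, 31.1]), 0.02)
[0.6329 0.0421 0.2433] [0.6328 0.1095 0.0572] (np.float64(0.0983), array([632.3, 108.9]), array([31.2, 19.7]), 89.02)
[221, 222, 220, 209, 237, 254, 255, 255, 255, 255, 255, 255, 255, 255, 255, 255, 255, 255, 255, 255, 255, 255, 255, 255, 255, 255, 255, 255, 255, 255, 255, 255, 255, 255, 255, 255, 255, 255, 255, 255, 255, 255, 255, 255, 255, 255, 255, 255, 255, 255, 255, 255, 255, 255, 255, 255, 255, 255, 255, 255, 255, 255, 255, 255, 255, 255, 255, 255, 255, 255, 255, 255, 255, 255, 255, 255, 255, 255, 255, 255, 255, 255, 254, 249, 203, 219, 221, 219, 190, 118, 77, 72, 72, 66, 73, 155, 215, 221, 222, 222, 222, 223, 223, 224, 223]
[255, 254, 254, 254, 254, 254, 251, 239, 250, 254, 254, 255, 255, 255, 255, 255, 255, 255, 255, 255, 255, 255, 255, 255, 255, 255, 255, 255, 255, 255, 255, 255, 254, 249, 204, 218, 221, 222, 220, 180, 88, 72, 73, 69, 76, 158, 216, 221, 220, 220, 220, 220, 222, 222, 222]
[[0.60271215 0.13185718 0.034     ]
 [0.67428787 0.13235256 0.034     ]]
t 19.4 [0.6329 0.0421 0.2433] yaw 90.4 tilt [-0.15 23.27] F [-0.5 -0.6 -1.5] w 0.0142 ff 59.6 j [-0.17  0.6   1.6   0.47  1.07 -0.43]
```

```bash
python3 - <<'E'
from h import *
M=Nm(90.4,23.3)
for d in [(0,.0016,-.012),(0,.0016,-.02),(0,0,-.01),(0,0,-.022)]: print((M.T@np.array(d)/.1).round(3))
E
```

```text
[-0.033  0.     0.117]
[-0.064  0.     0.19 ]
[-0.04   0.     0.092]
[-0.087  0.     0.202]
```

Call:
drive_tool --steps '[[[-0.01,0,0.05,0,0,0,-1],[-0.03,0,0.12,0,0,0,-1],[-0.064,0,0.19,0,0,0,-1],[-0.064,0,0.19,0,0,0,-1],[-0.064,0,0.19,0,0,0,-1]]]'

```text
t: 19.9
eef_pos: [0.6327, 0.0441, 0.2226]
ee_rot: [-0.148, 0.689, 0.694, 0.146]
ft_force: [0.0, 0.3, -2.4]
grip_width: 0.0148
finger_force: 59.7
```

Call:
drive_tool --steps '[[[0,0,0,0,0,0,-1],[0,0,0,0,0,0,-1],[-0.01,0,0.02,0,0,0,-1],[-0.025,0,0.06,0,0,0,-1],[-0.04,0,0.09,0,0,0,-1]]]'

```text
t: 20.4
eef_pos: [0.6328, 0.0441, 0.213]
ee_rot: [-0.147, 0.689, 0.694, 0.146]
ft_force: [0.6, -0.2, -2.0]
grip_width: 0.0145
finger_force: 59.7
```

```bash
python3 - <<'E'
from h import *
for i in range(3):
    pic,d,P,T,f,c=cam("wrist"); print(pb(),blk(P,.07))
st()
E
```

```text
[0.6322 0.1114 0.0264] (np.float64(0.068), array([632.3, 110.8]), array([19.7, 31.1]), 0.3)
[0.6323 0.1114 0.0266] (np.float64(0.0674), array([632.1, 110.8]), array([19.6, 31.3]), 1.39)
[0.6324 0.1114 0.0269] (np.float64(0.0677), array([632.1, 110.8]), array([19.6, 31.3]), 1.53)
t 20.55 [0.6327 0.0441 0.2129] yaw 90.38 tilt [-0.2  23.28] F [ 0.2  0.3 -1.4] w 0.0146 ff 59.7 j [-0.17  0.64  1.61  0.49  1.02 -0.46]
```

It's 8 mm into the slot with no contact force. Continuing down.

Call:
drive_tool --steps '[[[-0.015,0,0.03,0,0,0,-1],[-0.03,0,0.07,0,0,0,-1],[-0.04,0,0.1,0,0,0,-1],[-0.045,0,0.11,0,0,0,-1],[-0.045,0,0.11,0,0,0,-1]]]'

```text
t: 21.05
eef_pos: [0.6328, 0.0444, 0.2019]
ee_rot: [-0.148, 0.689, 0.694, 0.146]
ft_force: [-1.8, -0.9, 4.3]
grip_width: 0.0146
finger_force: 60.5
```

```bash
python3 - <<'E'
from h import *
pic,d,P,T,f,c=cam("wrist"); print(pb(),blk(P,.057));st()
E
```

```text
[0.6326 0.1118 0.0159] (np.float64(0.057), array([632.4, 100.9]), array([19.7, 51.7]), 0.42)
t 21.1 [0.6328 0.0444 0.2019] yaw 90.41 tilt [-0.17 23.3 ] F [-2.4 -1.7  3.8] w 0.0144 ff 60.5 j [-0.17  0.66  1.62  0.5   1.   -0.47]
```

Call:
drive_tool --steps '[[[0,0,0,0,0,0,-0.5],[0,0,0,0,0,0,-0.1],[0,0,0,0,0,0,-0.1],[0.08,0,-0.18,0,0,0,-0.1],[0.24,0,-0.54,0,0,0,-0.1]]]'

```text
t: 21.6
eef_pos: [0.6314, 0.0446, 0.2581]
ee_rot: [-0.15, 0.69, 0.694, 0.144]
ft_force: [-0.5, 0.2, 0.3]
grip_width: 0.0386
finger_force: 0.0
```

```bash
python3 - <<'E'
from h import *
eyes.read_camera("wrist");
pic,d,P,T,f,c=cam("wrist"); st()
for z in (.057,.067): 
    m=(abs(P[...,2]-z)<.006)&(np.hypot(P[...,0]-.6325,P[...,1]-.111)<.025); q=P[m]; print(z,m.sum(),np.median(q[:,2]),cv2.minAreaRect((q[:,:2]*1000).astype(np.float32)))
save("w7.png",pic[100:384,130:400].repeat(2,0).repeat(2,1))
p=robot.state()["eef_pos"]
E
```

```text
t 21.7 [0.635  0.0444 0.265 ] yaw 90.58 tilt [ 0.26 23.25] F [ 2.  -0.7  1.1] w 0.0385 ff 0.0 j [-0.17  0.57  1.58  0.47  1.1  -0.41]
0.057 1051 0.0568674109763892 ((631.5112915039062, 111.75330352783203), (15.64468765258789, 29.464801788330078), 0.3225891888141632)
0.067 0 nan ((0.0, 0.0), (0.0, 0.0), 0.0)
  return _methods._mean(a, axis=axis, dtype=dtype,
  ret = ret.dtype.type(ret / rcount)
```

View pics/w7.png

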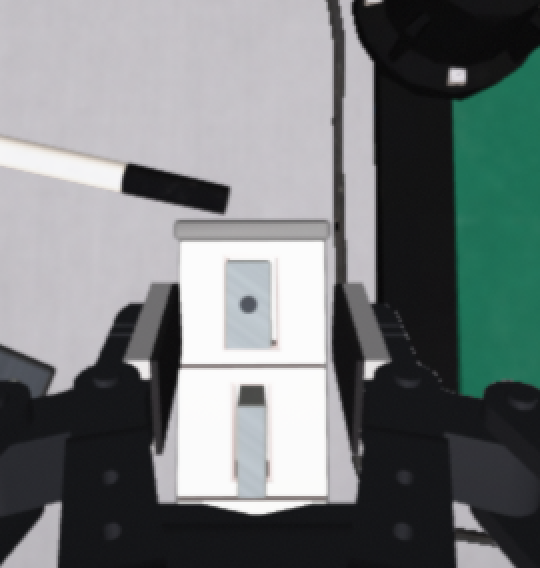

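The block stands home: its top at 57 mm is level with its neighbour's, and it sits inside the slot outline at crop (248,304). Now the cover.

```bash
python3 - <<'E'
from h import *
plan2([((.626,-.045,.31),90,10),((.616,-.14,.33),90,0),((.608,-.232,.32),88,0)],p=np.array([.6329,.0443,.261]),M=Nm(90.4,23.3))
E
```

```text
[-0.626, -0.075, -0.803] [-0.0003, -0.0369, 0.0011] -> [ 0.626 -0.045  0.31 ]
[-0.901, -0.1, -0.362] [-0.0, -0.0278, 0.0] -> [ 0.616 -0.14   0.33 ]
[-0.92, -0.08, 0.1] [0.0, 0.0, 0.0056] -> [ 0.608 -0.232  0.32 ]
```

Call:
drive_tool --steps '[[[-0.08,-0.01,-0.2,0,-0.007,0,0.2],[-0.2,-0.03,-0.4,0,-0.015,0,0.6],[-0.35,-0.05,-0.55,0,-0.022,0,1],[-0.5,-0.06,-0.7,0,-0.03,0,1],[-0.63,-0.075,-0.8,0,-0.037,0.001,1]]]'

```text
t: 22.2
eef_pos: [0.6261, -0.0467, 0.3084]
ee_rot: [-0.065, 0.704, 0.704, 0.064]
ft_force: [-0.4, 0.2, -0.6]
grip_width: 0.0852
finger_force: 0.0
```

Call:
drive_tool --steps '[[[-0.18,-0.02,-0.07,0,-0.006,0,1],[-0.36,-0.04,-0.14,0,-0.011,0,1],[-0.54,-0.06,-0.22,0,-0.017,0,1],[-0.72,-0.08,-0.29,0,-0.022,0,1],[-0.9,-0.1,-0.36,0,-0.0278,0,1]]]'

```text
t: 22.7
eef_pos: [0.6159, -0.1415, 0.3264]
ee_rot: [-0.004, 0.707, 0.708, 0.003]
ft_force: [0.7, 0.1, -0.3]
grip_width: 0.0854
finger_force: 0.0
```

Call:
drive_tool --steps '[[[-0.25,-0.02,0.02,0,0,0.002,1],[-0.5,-0.04,0.05,0,0,0.004,1],[-0.75,-0.06,0.08,0,0,0.0056,1],[-0.92,-0.08,0.1,0,0,0.0056,1],[-0.92,-0.08,0.1,0,0,0.0056,1]]]'

```text
t: 23.2
eef_pos: [0.6078, -0.2346, 0.315]
ee_rot: [-0.005, 0.72, 0.694, 0.003]
ft_force: [-0.6, 0.0, -0.4]
grip_width: 0.0853
finger_force: 0.0
```

```bash
python3 - <<'E'
from h import *
eyes.read_camera("wrist");eyes.read_camera("wrist");eyes.read_camera("wrist")
pic,d,P,T,f,c=cam("wrist"); st(); np.savez("/tmp/w8",pic=pic,P=P,T=T); save("w8.png",cv2.resize(pic,(800,600),interpolation=cv2.INTER_CUBIC))
for k in ("cover","cover_hole0","wipes"): print(k,[(np.round(r["bbox"]).tolist(),round(r["confidence"],2)) for r in eyes.search_frame("wrist",k)][:3])
for z in (.049,.063): 
    m=(abs(P[...,2]-z)<.004)&(np.hypot(P[...,0]-.608,P[...,1]+.236)<.09); q=P[m]; print(z,m.sum(),np.median(q[:,2]),cv2.minAreaRect((q[:,:2]*1000).astype(np.float32)))
E
```

```text
t 23.4 [ 0.6082 -0.2317  0.3158] yaw 88.09 tilt [-0.12  0.68] F [ 1.1  0.  -0.9] w 0.0853 ff 0.0 j [-0.47  0.52  1.49  0.01  1.15 -0.44]
cover [([203.0, 115.0, 323.0, 273.0], 0.81), ([0.0, 4.0, 107.0, 46.0], 0.69)]
cover_hole0 [([204.0, 112.0, 323.0, 277.0], 0.96), ([159.0, 0.0, 178.0, 12.0], 0.16)]
wipes [([200.0, 116.0, 328.0, 263.0], 0.76), ([0.0, 0.0, 107.0, 48.0], 0.32)]
0.049 9914 0.0490392657591969 ((614.56591796875, -232.08480834960938), (96.49378967285156, 134.3396759033203), 2.3440048694610596)
0.063 2120 0.06294808899419539 ((613.6954345703125, -235.96311950683594), (42.14659118652344, 68.53058624267578), 7.251586437225342)
```

View pics/w8.png

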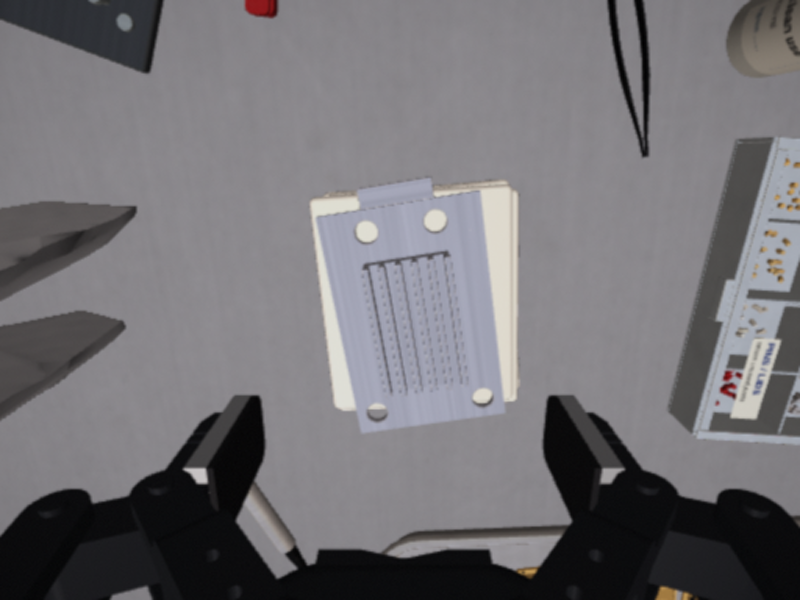

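The grey cover lies on the wipes with its nose up (+y). Its holes are at (367,231), (435,220), (377,411) and (483,397), and the finned block is at (415,325). Depth gives the block centre as (0.6137,-0.2360), axis 97.25°.

```bash
python3 - <<'E'
from h import *
A=np.load("/tmp/w8.npz");pic,T=A["pic"],A["T"];c=eyes.calibration("wrist");f=192/np.tan(np.radians(c["vertical_fov"])/2)
W=ray(np.array([(377,411),(483,397),(367,231),(435,220)])*.64,T,f,c,.049); t,th,e=rigid(H4,W); print("cover",t.round(4),th.round(2),(e*1e3).round(1))
st(); plan2([((.6137,-.2360,.245),97.25,0),((.6137,-.2360,.2235),97.25,0)])
pic,d,P,T,f,c=cam("wrist")
m=(abs(P[...,2]-.063)<.004)&(np.hypot(P[...,0]-.608,P[...,1]+.236)<.09); q=P[m]; print(m.sum(),np.median(q[:,2]),cv2.minAreaRect((q[:,:2]*1000).astype(np.float32)))
E
```

```text
cover [ 0.6138 -0.2355] 97.1 [0.4 0.2 0.3 0.4]
t 23.55 [ 0.6084 -0.2317  0.316 ] yaw 88.11 tilt [-0.1   0.65] F [-0.4  0.6  1. ] w 0.0855 ff 0.0 j [-0.47  0.52  1.49  0.01  1.15 -0.44]
[-0.049, 0.056, 0.71] [-0.0002, -0.0018, -0.0254] -> [ 0.6137 -0.236   0.245 ]
[0.0, 0.0, 0.215] [0.0, 0.0, 0.0] -> [ 0.6137 -0.236   0.2235]
2113 0.0629928676920248 ((613.7005004882812, -236.032470703125), (42.1183967590332, 68.259521484375), 7.177009105682373)
```

Call:
drive_tool --steps '[[[-0.01,0.01,0.15,0,-0.0004,-0.005,1],[-0.02,0.03,0.3,0,-0.001,-0.012,1],[-0.03,0.04,0.45,0,-0.0014,-0.02,1],[-0.05,0.056,0.6,-0.0002,-0.0018,-0.0254,1],[-0.05,0.056,0.71,-0.0002,-0.0018,-0.0254,1]]]'

```text
t: 24.1
eef_pos: [0.6136, -0.2367, 0.2439]
ee_rot: [-0.0, 0.661, 0.75, -0.0]
ft_force: [-0.3, 0.6, -0.2]
grip_width: 0.0853
finger_force: 0.0
```

Call:
drive_tool --steps '[[[0,0,0.05,0,0,0,1],[0,0,0.1,0,0,0,1],[0,0,0.16,0,0,0,0.7],[0,0,0.21,0,0,0,0.4],[0,0,0.215,0,0,0,0.25]]]' --newtons 80

```text
t: 24.6
eef_pos: [0.6133, -0.237, 0.2228]
ee_rot: [-0.0, 0.661, 0.75, -0.0]
ft_force: [-0.8, 0.7, -0.5]
grip_width: 0.0534
finger_force: 0.0
```

```bash
python3 - <<'E'
from h import *
eyes.read_camera("wrist");st()
E
```

```text
t 24.65 [ 0.6134 -0.237   0.223 ] yaw 97.18 tilt [-0.03  0.01] F [-1.3  0.9  0.9] w 0.0532 ff 0.0 j [-0.47  0.63  1.54 -0.    0.97 -0.6 ]
```

Call:
drive_tool --steps '[[[0,0,0,0,0,0,0.1],[0,0,0,0,0,0,-0.2],[0,0,0,0,0,0,-1],[0,0,0,0,0,0,-1],[0,0,0,0,0,0,-1]]]'

```text
t: 25.15
eef_pos: [0.6138, -0.2372, 0.2241]
ee_rot: [0.001, 0.661, 0.75, 0.0]
ft_force: [-0.8, 0.4, 5.2]
grip_width: 0.0401
finger_force: 81.5
```

Call:
drive_tool --steps '[[[0,0,-0.05,0,0,0,-1],[0,0,-0.15,0,0,0,-1],[0,0,-0.3,0,0,0,-1],[0,0,-0.45,0,0,0,-1],[0,0,-0.6,0,0,0,-1]]]'

```text
t: 25.65
eef_pos: [0.6137, -0.2372, 0.2851]
ee_rot: [0.001, 0.661, 0.75, 0.0]
ft_force: [-0.6, -0.3, -2.3]
grip_width: 0.0398
finger_force: 80.8
```

```bash
python3 - <<'E'
from h import *
eyes.read_camera("wrist");eyes.read_camera("wrist");eyes.read_camera("wrist");st()
pic,d,P,T,f,c=cam("wrist"); np.savez("/tmp/w9",pic=pic,P=P,T=T)
m=(abs(P[...,2]-.11)<.012)&(np.hypot(P[...,0]-.612,P[...,1]+.237)<.09); q=P[m]; print(m.sum(),np.median(q[:,2]),cv2.minAreaRect((q[:,:2]*1000).astype(np.float32)))
E
```

```text
t 25.8 [ 0.6142 -0.2374  0.2854] yaw 97.19 tilt [ 0.19 -0.11] F [-0.3 -0.  -1. ] w 0.0401 ff 80.9 j [-0.47  0.56  1.5  -0.    1.08 -0.6 ]
24142 0.11047570854171078 ((613.8551635742188, -232.1735382080078), (80.43795013427734, 130.99044799804688), 7.150671482086182)
```

```bash
python3 - <<'E'
from h import *
plan2([((.60,-.14,.30),90,0),((.552,-.055,.30),78,0),((.49,-.005,.30),68.2,0),((.4578,.0162,.27),68.2,0)],p=np.array([.6138,-.2373,.285]),M=Nm(97.2,0))
E
```

```text
[0.983, -0.015, -0.15] [0.0, 0.0, 0.02] -> [ 0.6  -0.14  0.3 ]
[0.85, -0.48, 0.0] [0.0, 0.0, 0.0333] -> [ 0.552 -0.055  0.3  ]
[0.36, -0.71, 0.0] [0.0, 0.0, 0.0272] -> [ 0.49  -0.005  0.3  ]
[0.077, -0.378, 0.3] [0.0, 0.0, 0.0] -> [0.4578 0.0162 0.27  ]
```

Call:
drive_tool --steps '[[[0.1,0,-0.1,0,0,0.002,-1],[0.3,0,-0.15,0,0,0.006,-1],[0.55,-0.01,-0.15,0,0,0.01,-1],[0.78,-0.01,-0.15,0,0,0.015,-1],[0.98,-0.015,-0.15,0,0,0.02,-1]]]'

```text
t: 26.35
eef_pos: [0.599, -0.1382, 0.2981]
ee_rot: [-0.001, 0.708, 0.706, -0.0]
ft_force: [0.2, -0.7, -1.0]
grip_width: 0.0397
finger_force: 80.9
```

Call:
drive_tool --steps '[[[0.17,-0.1,0,0,0,0.007,-1],[0.34,-0.19,0,0,0,0.013,-1],[0.51,-0.29,0,0,0,0.02,-1],[0.68,-0.38,0,0,0,0.027,-1],[0.85,-0.48,0,0,0,0.0333,-1]]]'

```text
t: 26.85
eef_pos: [0.5509, -0.0537, 0.2982]
ee_rot: [-0.0, 0.778, 0.628, -0.0]
ft_force: [0.5, 0.4, -2.2]
grip_width: 0.0398
finger_force: 80.9
```

Call:
drive_tool --steps '[[[0.07,-0.14,0,0,0,0.005,-1],[0.15,-0.28,0,0,0,0.011,-1],[0.22,-0.43,0,0,0,0.017,-1],[0.3,-0.58,0,0,0,0.022,-1],[0.36,-0.71,0,0,0,0.0272,-1]]]'

```text
t: 27.35
eef_pos: [0.4884, -0.0039, 0.2981]
ee_rot: [-0.001, 0.828, 0.56, -0.001]
ft_force: [-0.5, 0.0, -2.0]
grip_width: 0.04
finger_force: 80.9
```

Call:
drive_tool --steps '[[[0.02,-0.1,0,0,0,0,-1],[0.04,-0.2,0.05,0,0,0,-1],[0.06,-0.3,0.12,0,0,0,-1],[0.077,-0.38,0.2,0,0,0,-1],[0.077,-0.38,0.2,0,0,0,-1]]]'

```text
t: 27.85
eef_pos: [0.4555, 0.0168, 0.2768]
ee_rot: [-0.001, 0.828, 0.561, -0.002]
ft_force: [0.1, 0.1, -2.0]
grip_width: 0.0399
finger_force: 80.9
```

```bash
python3 - <<'E'
from h import *
for i in range(5): eyes.read_camera("wrist")
st()
pic,d,P,T,f,c=cam("wrist"); np.savez("/tmp/w10",pic=pic,P=P,T=T); save("w10.png",cv2.resize(pic,(800,600),interpolation=cv2.INTER_CUBIC)); st()
zt=robot.state()["eef_pos"][2]-.1777+.004
m=(abs(P[...,2]-zt)<.006)&(np.hypot(P[...,0]-.458,P[...,1]-.016)<.09); q=P[m]; print(m.sum(),zt,np.median(q[:,2]),cv2.minAreaRect((q[:,:2]*1000).astype(np.float32)))
L=np.c_[q[:,:2],np.ones(len(q))]; print("slope",np.linalg.lstsq(L,q[:,2],rcond=None)[0][:2])
E
```

```text
t 28.1 [0.4581 0.0159 0.2784] yaw 68.2 tilt [ 0.06 -0.02] F [ 0.7  0.7 -2.1] w 0.0398 ff 80.9 j [-0.12  0.33  1.95 -0.    0.86  0.26]
t 28.15 [0.4581 0.0159 0.2785] yaw 68.19 tilt [ 0.06 -0.02] F [-0.2  0.4 -2.2] w 0.0396 ff 80.9 j [-0.12  0.33  1.95 -0.    0.86  0.26]
22123 0.10478941742343459 0.10358793835968749 ((461.07763671875, 20.94158172607422), (130.75978088378906, 80.48738861083984), 68.41311645507812)
slope [-0.0082516  -0.01964193]
```

View pics/w10.png

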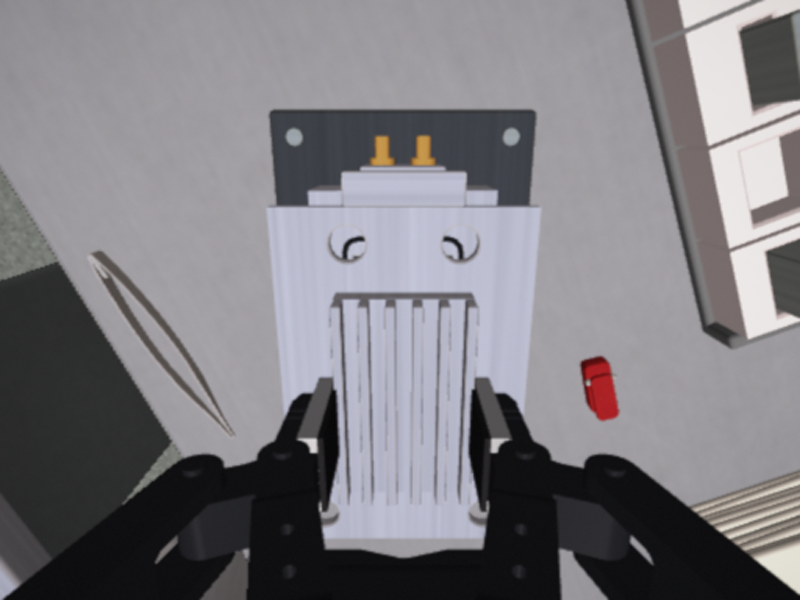

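The cover is held level, nose over nose, with the holes at (347,243) and (461,243). The clip and rack are undisturbed. Lowering to about 13 mm above the rim and then checking the threads through the holes.

Call:
drive_tool --steps '[[[-0.004,-0.01,0.1,0,0,0,-1],[-0.004,-0.01,0.2,0,0,0,-1],[-0.004,-0.01,0.3,0,0,0,-1],[-0.004,-0.01,0.4,0,0,0,-1],[-0.004,-0.01,0.46,0,0,0,-1]]]'

```text
t: 28.65
eef_pos: [0.4559, 0.0162, 0.2309]
ee_rot: [-0.001, 0.828, 0.561, -0.001]
ft_force: [0.3, 0.1, -3.2]
grip_width: 0.0398
finger_force: 81.0
```

Call:
drive_tool --steps '[[[0,0,0.02,0,0,0,-1],[0,0,0.03,0,0,0,-1],[0,0,0.03,0,0,0,-1],[0,0,0.03,0,0,0,-1],[0,0,0.03,0,0,0,-1]]]'

```text
t: 29.15
eef_pos: [0.4565, 0.0162, 0.2296]
ee_rot: [0.0, 0.828, 0.561, 0.0]
ft_force: [0.4, -0.2, -1.2]
grip_width: 0.0399
finger_force: 81.0
```

```bash
python3 - <<'E'
from h import *
st()
pic,d,P,T,f,c=cam("wrist"); np.savez("/tmp/w11",pic=pic,P=P,T=T)
u=T[:3,3]
def proj(p): q=(np.atleast_2d(p)-T[:3,3])@T[:3,:3]; return np.c_[q[:,0]/q[:,2]*f+c["cx"],q[:,1]/q[:,2]*f+c["cy"]]
a=np.radians(68.18); Rm=np.array([[np.cos(a),-np.sin(a)],[np.sin(a),np.cos(a)]])
th=np.array(H4)@Rm.T+[.4578,.0162]; print("thread px pred",proj(np.c_[th,[.038]*4]).round(1).tolist())
z=np.median(P[(abs(P[...,2]-.053)<.006)&(np.hypot(P[...,0]-.458,P[...,1]-.016)<.06)][:,2]); print("flange top",z)
m=(abs(P[...,2]-z)<.004)&(np.hypot(P[...,0]-.458,P[...,1]-.016)<.09); q=P[m]; print(cv2.minAreaRect((q[:,:2]*1000).astype(np.float32)))
s=robot.state(); co=s["eef_pos"][:2]; print("hole px pred (cover at TCP)",proj(np.c_[np.array(H4)@Rm.T+co,[z]*4]).round(1).tolist())
cr=pic[120:170,195:325]; save("w11.png",cv2.resize(pic[100:384,130:400],None,fx=2,fy=2,interpolation=cv2.INTER_CUBIC))
g=cv2.cvtColor(pic,cv2.COLOR_RGB2GRAY).astype(int)
for (x,y) in proj(np.c_[np.array(H4[2:])@Rm.T+co,[z]*2]).round().astype(int):
    print((x-17,y-15)); print("\n".join(" ".join(f"{v:3d}" for v in r) for r in g[y-15:y+16,x-17:x+18]))
E
```

```text
t 29.15 [0.4565 0.0162 0.2296] yaw 68.21 tilt [ 0.04 -0.01] F [ 0.4 -0.2 -1.2] w 0.0399 ff 81.0 j [-0.12  0.41  2.   -0.    0.73  0.26]
thread px pred [[212.0, 310.2], [306.4, 310.3], [226.6, 151.6], [292.4, 151.6]]
flange top 0.05453613454649128
((459.256591796875, 21.13245391845703), (130.9898681640625, 80.42626953125), 68.37557983398438)
hole px pred (cover at TCP) [[205.7, 330.4], [308.4, 330.4], [220.5, 158.9], [293.3, 158.9]]
(np.int64(204), np.int64(144))
200 200 199 198 198 199 200 201 201 201 200 199 198 197 196 198 201 204 204 201 200 197 196 197 200 200 199 200 202 202 202 201 201 203 203
201 199 199 198 198 199 200 201 201 200 199 198 198 198 199 201 203 204 205 203 198 188 178 178 188 197 199 199 202 203 202 201 201 203 203
201 200 199 198 198 199 200 200 198 196 197 200 201 200 200 201 203 204 204 199 184 155 125 124 152 179 192 199 201 203 202 201 201 202 203
201 200 199 199 198 199 199 197 193 194 200 202 201 200 201 201 203 204 201 187 151 103  86  90 107 136 170 193 200 203 203 201 201 202 203
200 200 199 198 198 199 198 190 188 197 201 201 201 201 200 201 203 204 1
[... 7377 characters left out ...]

203 202 202 202 202 202 200 201 202 203 204 203 203 204 203 201 199 198 198 198 200 200 201 200 199 200 201 202 202 202 201 202 202 202 201
203 203 202 202 202 201 201 201 202 204 204 203 204 204 203 201 200 199 199 199 200 202 201 200 200 199 201 202 202 201 201 202 202 202 202
203 202 202 202 202 202 201 200 202 204 204 203 204 204 203 201 200 200 199 200 200 201 201 200 200 200 201 202 201 201 201 202 202 202 201
203 203 202 202 202 202 200 202 203 203 204 203 204 204 203 201 200 200 199 200 201 201 201 201 200 200 201 202 202 201 201 202 203 202 202
203 203 203 202 202 201 201 201 202 204 204 203 204 204 203 201 200 200 199 200 200 201 201 200 200 199 201 202 202 201 202 202 202 202 202
```

Call:
drive_tool --steps '[[[0.003,0.007,0.01,0,0,0,-1],[0.003,0.007,0.02,0,0,0,-1],[0.003,0.007,0.02,0,0,0,-1],[0.003,0.007,0.02,0,0,0,-1],[0.003,0.007,0.02,0,0,0,-1]]]'

```text
t: 29.7
eef_pos: [0.457, 0.0162, 0.2272]
ee_rot: [0.0, 0.828, 0.561, -0.0]
ft_force: [1.0, -0.2, -2.6]
grip_width: 0.0399
finger_force: 81.0
```

Call:
drive_tool --steps '[[[0,0,0,0,0,0,-1],[0,0,0,0,0,0,-1],[0,0,0,0,0,0,-1],[0,0,0,0,0,0,-1],[0,0,0,0,0,0,-1]]]'

```text
t: 30.2
eef_pos: [0.4571, 0.0162, 0.2273]
ee_rot: [0.0, 0.828, 0.561, -0.0]
ft_force: [-0.2, -1.1, -2.3]
grip_width: 0.0397
finger_force: 81.0
```

```bash
python3 - <<'E'
from h import *
for i in range(3):
    pic,d,P,T,f,c=cam("wrist"); st()
    z=np.median(P[(abs(P[...,2]-.053)<.007)&(np.hypot(P[...,0]-.458,P[...,1]-.016)<.06)][:,2])
    m=(abs(P[...,2]-z)<.004)&(np.hypot(P[...,0]-.458,P[...,1]-.016)<.09); q=P[m]; r=cv2.minAreaRect((q[:,:2]*1000).astype(np.float32)); print(z,r, "cover", np.array(r[0])-5*np.array([.3715,.9284]))
    L=np.c_[q[:,:2],np.ones(len(q))]; print("slope",np.linalg.lstsq(L,q[:,2],rcond=None)[0][:2])
    uv=dark(pic,[(227.7,150.5),(293.2,150.5)],5); W=ray(uv,T,f,c,.038); print("threads",uv.round(1).tolist(),"housing by mean",(W[:,:2].mean(0)-.049*np.array([.3715,.9284])).round(4))
E
```

```text
t 30.25 [0.457  0.0162 0.2273] yaw 68.21 tilt [-0.   -0.01] F [-0.3 -0.5 -1.2] w 0.0396 ff 81.0 j [-0.12  0.42  2.   -0.    0.73  0.26]
0.05253600139902312 ((459.5178527832031, 21.171218872070312), (131.05494689941406, 80.60486602783203), 68.20417785644531) cover [457.66035278  16.52921887]
slope [-1.11459897e-03 -7.71924267e-05]
threads [[225.8, 150.9], [294.1, 150.4]] housing by mean [0.4588 0.017 ]
t 30.3 [0.457  0.0162 0.2272] yaw 68.21 tilt [-0.   -0.01] F [-0.8 -0.7 -1.7] w 0.0397 ff 81.0 j [-0.12  0.42  2.   -0.    0.73  0.26]
0.05253732118956729 ((459.68206787109375, 21.243064880371094), (130.82931518554688, 80.42420959472656), 68.18782806396484) cover [457.82456787  16.60106488]
slope [-0.00180913  0.00021576]
threads [[225.8, 150.9], [294.0, 150.4]] housing by mean [0.4587 0.017 ]
t 30.35 [0.4571 0.0162 0.2273] yaw 68.21 tilt [ 0.   -0.01] F [ 1.2 -0.7 -2.1] w 0.0397 ff 81.0 j [-0.12  0.42  2.   -0.    0.73  0.26]
0.05251943987666394 ((459.6355285644531, 21.381492614746094), (130.62002563476562, 80.571044921875), 68.2013168334961) cover [457.77802856  16.73949261]
slope [-1.45381998e-03 -7.03084734e-05]
threads [[225.8, 150.9], [294.1, 150.3]] housing by mean [0.4588 0.017 ]
```

Call:
drive_tool --steps '[[[0.005,0.006,0,0,0,0,-1],[0.005,0.006,0,0,0,0,-1],[0.005,0.006,0,0,0,0,-1],[0.005,0.006,0,0,0,0,-1],[0.005,0.006,0,0,0,0,-1]]]'

```text
t: 30.85
eef_pos: [0.4578, 0.0164, 0.2273]
ee_rot: [0.0, 0.828, 0.561, -0.0]
ft_force: [-0.5, -1.2, -1.3]
grip_width: 0.0401
finger_force: 81.0
```

Call:
drive_tool --steps '[[[0,0,0,0,0,0,-1],[0,0,0,0,0,0,-1],[0,0,0,0,0,0,-1],[0,0,0,0,0,0,-1],[0,0,0,0,0,0,-1]]]'

```text
t: 31.35
eef_pos: [0.4578, 0.0165, 0.2273]
ee_rot: [0.0, 0.828, 0.561, -0.0]
ft_force: [0.9, -0.6, -2.3]
grip_width: 0.0401
finger_force: 81.0
```

```bash
python3 - <<'E'
from h import *
st(); print(hand_in())
E
```

```text
t 31.35 [0.4578 0.0165 0.2273] yaw 68.21 tilt [ 0.   -0.01] F [ 0.9 -0.6 -2.3] w 0.0401 ff 81.0 j [-0.11  0.42  2.   -0.    0.73  0.27]
the job is handed in; nothing more can be done
None
```

I handed the job in at 31 s of the 67 s, with no verdict returned: the setting block is home in its own slot, and the cover is held level and still about 11 mm above the rim, its holes within about 1 mm of the threads by my last camera reading.

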